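Refit the soap pusher on its bent guide rod

TASK

Put the soap pusher back on its bent guide rod: thread it onto the rod's free end, slide it round the bend, turning it with the rod, and press it home snugly against the stop collar; then let go and leave it hanging there. The rod stands a little askew, so go by feel: use only a light touch against the rod, a gentle push at the collar, and leave the soaps and the bowl where they are.

Things in the scene. Friction and masses are not known exactly. Their poses are not given: they have to be found in the camera images.
- pusher_bore (a point): Centre of the bore of the loose soap pusher: a white plastic block 30 mm long (its x), 34 mm wide (y), with a bell mouth at each end. The round bore, 16 mm across, runs along x, 57 mm above the underside, 33 mm below the top. Each bell is 10 mm long, flares to 36 mm inside, 41 outside: 50 mm from rim to rim. z up, both ends alike. Grip the block across its 34 mm width (along y) from above.
- guide: Fixed board and post holding a round steel rod, 12 mm across, axis 105 mm up. Origin on the table, z up. The rod as drawn: from its free end over the origin 60 mm along +x, an arc towards -y of 150 mm radius (axis) through 70 degrees to x 201, y -98.7 mm, then 95 mm along (0.342, -0.940) to the post. The real rod, rigid, stands askew in the post: up to 2.9 degrees sideways, 1.7 up or down.
- home (a point): The middle of where the pusher's bore centre may lie when home (its bell rim on the collar, so 25 mm before the collar's near face): x -68 mm of post, same axes. The true home lies up to 14 mm before or past it along the rod: go by the feel of the collar.
- pusher: The pusher, standing on the table; origin under its centre, 57 mm below pusher_bore, same axes. 90 mm tall, 0.2 to 0.33 kg: block 50 mm tall above a brown wooden foot 30 mm (x) by 66 mm (y) by 40 mm tall. Hung on the rod it stays upright by its heavy foot.
- soap_a: Bare cream soap cube, 64 x 64 x 62 mm tall, loose, origin under its centre; leave alone.
- soap_b: Another such soap cube; leave alone.
- wrapped_soap: White wrapped soap with a blue disc, 66 x 66 x 62 mm tall, loose, origin under its centre; leave alone.
- bowl: Aluminium bowl, 130 mm across, 45 mm tall, loose, origin under its centre; leave alone.
- rod_tip (a point): Where the rod's rounded free end would be as drawn (105 mm above the origin of guide, same axes). The true end, not measured, lies up to 17.5 mm away: up to 11.7 mm in y and 9.4 mm in x (both to plus or both to minus) and up to 9.0 mm higher or lower; the error shrinks towards the post. Find the rod by eye or feel.
- post: The fixed upright post, 26 mm across, 120 mm tall, with its foot on a dark board 12 mm thick. Origin in the post's axis at the rod's height (105 mm up); x points along the rod as drawn, from the collar to the post. The stop collar, a rigid ring 44 mm across and 14 mm thick, is clamped tight on the rod before the post: its near face at x -57 to -29 mm, where exactly is not measured.
Not all that is in view belongs to the job. Leave any orange or red look-alike of the pusher alone.

How it is judged:
On the way, in this order (a step that is already met when the one before it is completed fails the run):
1. the pusher is threaded on the straight lead of the rod: bore centre 25 to 70 mm past the drawn free end, within 15 mm sideways and 12 mm in height of the drawn axis (x of pusher_bore in the frame of rod_tip between 0.025 and 0.07 m and y of pusher_bore in the frame of rod_tip between -0.015 and 0.015 m and z of pusher_bore in the frame of rod_tip between -0.012 and 0.012 m and angle between the x axis of pusher and the x axis of guide, either way round below 0.3 rad), for 0.1 s.
2. the pusher is pressed against the collar with 3 N or more for 0.2 s (contact force between pusher and collar_c0 above 3 N), for 0.2 s.
At the end, for the whole second after the job is handed in: The pusher hangs on the rod at the collar, let go and at rest: bell rim within 3 mm of the collar's face (bore centre within 35.5 mm of the collar's centre) and bore centre within 21 mm of the middle home, bore within 0.2 rad of the rod as drawn, upright within 0.2 rad (distance between pusher_bore and collar_c0 below 0.0355 m and distance between pusher_bore and home below 0.021 m and angle between the x axis of pusher and the x axis of post, either way round below 0.2 rad and angle between pusher's own z axis and vertical below 0.2 rad and linear speed of pusher below 0.02 m/s and contact force between the fingers and pusher below 0.1 N); the robot touches nothing.
It fails at once if while sliding (bore centre over 38 mm from the collar's centre) the pusher is forced against the rod with more than 15 N (contact force between pusher and guide above 15 N and distance between pusher_bore and collar_c0 above 0.038 m).
It fails at once if the pusher is pressed against the collar or rod with more than 18 N (contact force between pusher and guide above 18 N).
It fails at once if a soap or the bowl is moved more than 15 mm (distance of any of soap_a, soap_b, wrapped_soap, bowl from where it was at the start of the episode above 0.015 m).
It also fails if it takes over 72 s, if anything falls off the work surface, if the arm or the gripper's body presses on something with over 40 N, if the wrist force passes 120 N, or if a joint passes its speed limit or range.

ROBOT

A 7-joint arm with a two-finger parallel gripper is mounted at the origin on the work surface. World frame = base frame: x ahead of the robot, y to its left, z up, the work surface at z = 0. Lengths are in m, angles in rad, forces in N, time in s.
With the tool pointing down it reaches from about 0.35 to 0.9 m from the base axis. Payload 8.1 kg.
Tool frame: the origin (TCP) lies midway between the tips of the shut fingers; the grasp point (between the pads) lies arm.hold_point_z behind it (arm.hold_point_z is the distance from the TCP to the grasp point, in m); z points along the fingers, x is the direction in which the jaws open and shut, and the axes are right-handed (so a half turn about z gives the same grasp; the last joint's range is limited). The gripper opens to 92 mm and grips with 3 to 60 N. Pads are 19 mm wide; open, the fingers measure 130 mm over their backs; the gripper's body (75 mm by 190 mm) begins 47 mm behind the grasp point.
Start: joints at [1.147, 0.434, 0.025, 1.573, -0.012, 1.134, -0.075], TCP at [0.197, -0.593, 0.227] pointing down, gripper open.
Joint ranges: [-2.62, 2.62], [-0.44, 2.09], [-1.27, 1.32], [0.08, 2.57], [-1.32, 4.46], [0.12, 2], [-2.74, 2.74]. Speed limits (rad/s): [2.22, 2.22, 3.01, 3.01, 3.14, 3.14, 3.14].

INTERFACE

Orientations are given as a rotation vector (axis times angle).
In Python, from cell import arm gives the robot as it stands.
- The arm moves only by the shell command python3 -m pendant 'ROWS' [FORCE]. ROWS is JSON, a list of rows, each an object with "dp": the shift along the tool's x, y, z in m, a list of three; "rotation": the turn, a rotation vector about the tool's x, y, z in rad, a list of three; "fingers": the closure, from -1 (fully open) to 1 (shut). In form: [{"dp": [x, y, z], "rotation": [rx, ry, rz], "fingers": fingers}, ...]. A call has 1 to 20 rows; each row is the pose to reach, as a shift and turn from the pose measured when the call began, along the tool's axes at that moment; what a row does not reach only later rows make up. A row lasts 1/8 s, in which the tool goes at most 62.5 mm and 10.7 degrees, less where a joint would pass 70% of its speed; a pose out of reach is approached as far as the arm can. A call with a gripper value outside its range is refused whole. The fingers move at their own pace and stop on an object; FORCE is the grip in N (left out, the last holds). Time passes only in rows, so rows that repeat a pose let the fingers close. It gives the time, the measured TCP pose, the force and the opening at its end, in the units of the state.
- arm.observe(): the state, without advancing time (a new reading comes with each control period).
- arm.get_image(name): name is "scene" or "top" or "wrist"; returns the picture (384x512x3 uint8, blue, green, red); there is no depth.
- arm.camera_params(name): a dict with "camera_matrix" (3x3 intrinsics, pixels), "rvec" (rotation vector, rad) and "tvec" (3), from world to camera coordinates, as OpenCV has them. Camera axes: x right, y down, z forward; pixel columns grow to the right and rows downward; lengths in m; the calibration is good to about 2 mm. A picture is of the moment at which its call begins: read the wrist's pose just before it. camera_params takes no time and is no camera call; for the wrist camera it gives the pose at the moment of the call.
- arm.sign_off(): hands the job in, once; it reports no verdict.
The state is a dict: "clock": time; "joints": joint angles; "dq": joint speeds; "joint_efforts": joint torques, N m; "position": TCP position; "ee_rot": TCP orientation; "force": force on the tool from outside, world axes, zero at the start; "ft_torque": the same for the moment, N m; "width": opening from 0.0 (shut) to 1.0 (fully open).
Only numpy, scipy, OpenCV 4.12 (cv2) and the standard library are available. Lean on these libraries where they do the work, as an engineer would, in place of code of your own. Each camera call takes 0.05 s, during which the arm holds its last target.

## Working session

There is one attempt and no reset: what is moved stays moved. The work goes in short steps, Python scripts to look and compute and a shell command to move; the robot and the scene stay as the last step left them, time stands still between calls to the robot, and variables do not carry over. Pictures are saved under pics/ and viewed, and the job is handed in when it is done.

```bash
mkdir -p pics; ls; python3 - <<'E'
from cell import arm
import cv2
s=arm.observe();print(s, arm.hold_point_z)
for n in("scene","top","wrist"):
    cv2.imwrite(f"pics/{n}0.png",arm.get_image(n)); print(n,arm.camera_params(n))
E
```

```text
pics
{'clock': 0.0, 'joints': array([ 1.14742744,  0.43520516,  0.024978  ,  1.57411073, -0.01160563,
        1.13398542, -0.07507753]), 'dq': array([-8.46183375e-04,  5.85674127e-04, -2.86201337e-05,  1.43101828e-03,
       -7.31743606e-04,  4.79370822e-04,  1.00311413e-03]), 'joint_efforts': array([-1.10456956e-04, -6.67854381e+01,  9.84919108e-01, -3.14465010e+01,
       -6.06178259e-02,  4.30789590e-02,  1.74933375e-04]), 'position': array([ 0.19684209, -0.59265074,  0.22595082]), 'ee_rot': array([-2.54699222e+00,  1.83777379e+00,  2.11082242e-03]), 'force': array([ 0.78633584, -0.23445806,  0.14510777]), 'ft_torque': array([0.02472925, 0.01572505, 0.01407623]), 'width': 0.9998969766961914} 0.0188
scene {'camera_matrix': array([[475.59709664,   0.        , 249.61068271],
       [  0.        , 475.59709664, 184.43376167],
       [  0.        ,   0.        ,   1.        ]]), 'rvec': array([ 1.60015296,  1.90567534, -0.86067892]), 'tvec': array([ 0.10730665, -0.31792202,  1.63692969])}
top {'camera_matrix': array([[390.12510506,   0.        , 258.09009866],
       [  0.        , 390.12510506, 190.91002472],
       [  0.        ,   0.        ,   1.        ]]), 'rvec': array([ 2.21102279, -2.18099771,  0.0904993 ]), 'tvec': array([-0.01867016,  0.57661399,  0.9577845 ])}
wrist {'camera_matrix': array([[297.4464593 ,   0.        , 257.31045108],
       [  0.        , 297.4464593 , 187.95631725],
       [  0.        ,   0.        ,   1.        ]]), 'rvec': array([-2.34095918,  1.69120574,  0.25779281]), 'tvec': array([-0.62478301, -0.03769156,  0.39411979])}
```

View pics/scene0.png

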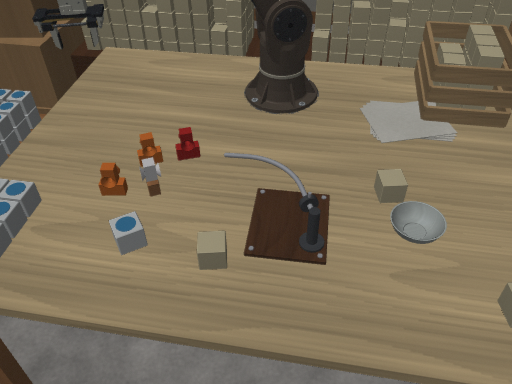

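View pics/top0.png

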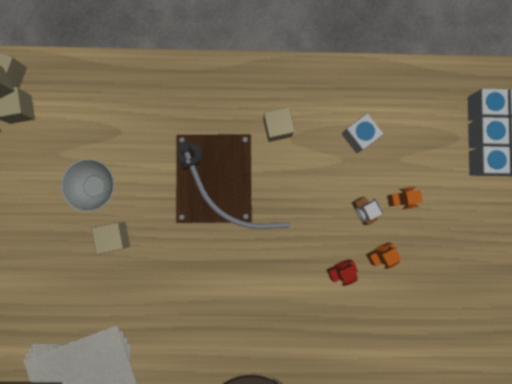

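View pics/wrist0.png

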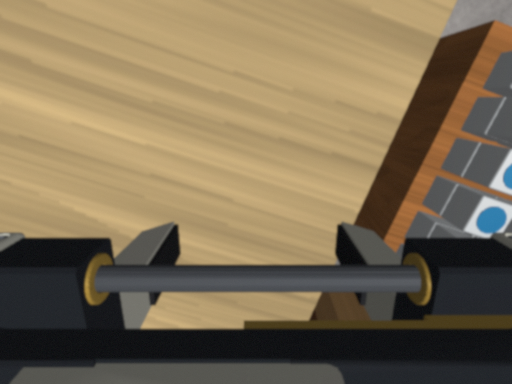

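```bash
cat > h.py <<'E'
import numpy as np, cv2
from scipy.spatial.transform import Rotation as R
from cell import arm
def cam(n):
    p=arm.camera_params(n);return np.array(p["camera_matrix"]),R.from_rotvec(np.ravel(p["rvec"])).as_matrix(),np.ravel(p["tvec"])
def pix2z(n,uv,z,c=None):
    K,Rm,t=c or cam(n); d=Rm.T@np.linalg.inv(K)@np.array([uv[0],uv[1],1.]); o=-Rm.T@t
    return o+d*(z-o[2])/d[2]
def proj(n,P,c=None):
    K,Rm,t=c or cam(n); q=(K@(Rm@np.atleast_2d(P).T+t[:,None])).T; return q[:,:2]/q[:,2:]
def tri(obs):  # [(name or cam,uv),...]
    A=[];b=[]
    for c,uv in obs:
        K,Rm,t=c if not isinstance(c,str) else cam(c)
        d=Rm.T@np.linalg.inv(K)@np.array([uv[0],uv[1],1.]);d/=np.linalg.norm(d);o=-Rm.T@t
        M=np.eye(3)-np.outer(d,d);A.append(M);b.append(M@o)
    A=np.vstack(A);b=np.hstack(b);x=np.linalg.lstsq(A,b,rcond=None)[0];return x,np.linalg.norm(A@x-b)
E
python3 - <<'E'
from h import *
def crop(n,x0,y0,w,h,s):
    im=cv2.imread(f"pics/{n}0.png")[y0:y0+h,x0:x0+w]; return cv2.resize(im,None,fx=s,fy=s,interpolation=cv2.INTER_CUBIC)
cv2.imwrite("pics/c1.png",crop("top",165,125,130,105,6))
cv2.imwrite("pics/c2.png",crop("top",320,170,120,90,6))
cv2.imwrite("pics/c3.png",crop("scene",210,140,130,130,4.6))
cv2.imwrite("pics/c4.png",crop("scene",90,120,130,90,6))
E
```

```text
(no output)
```

View pics/c1.png

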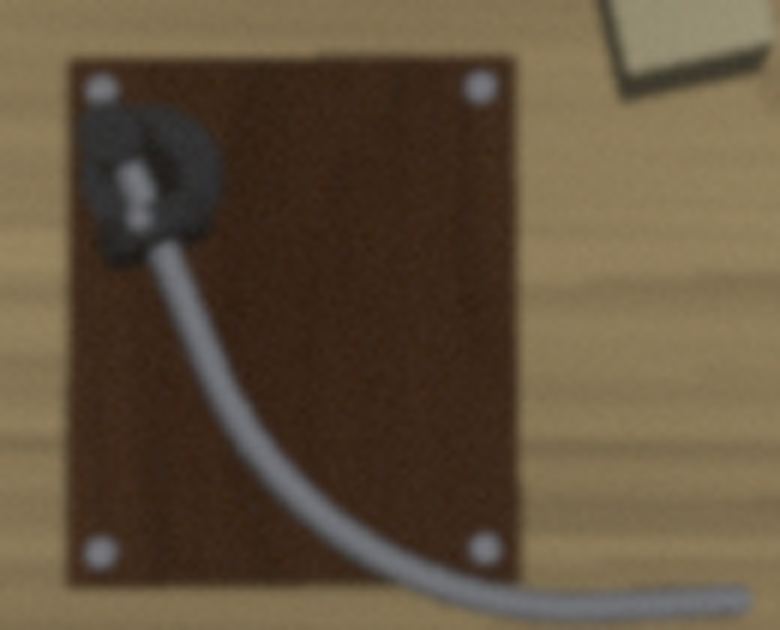

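View pics/c2.png

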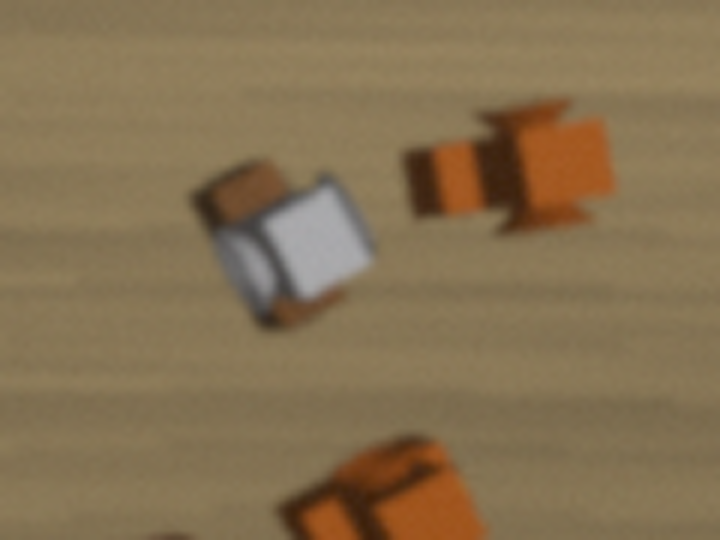

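View pics/c3.png

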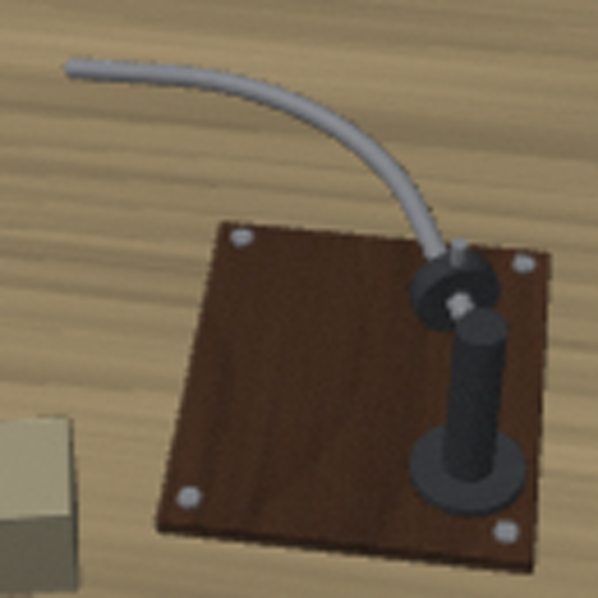

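View pics/c4.png

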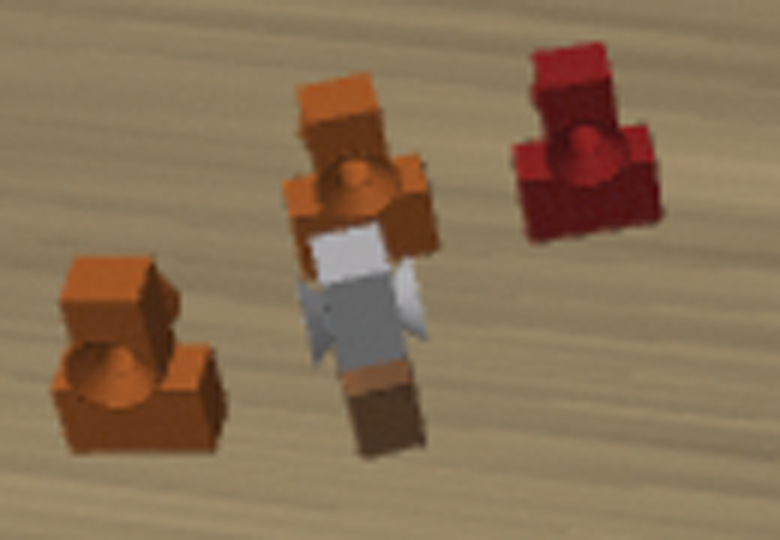

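```bash
cat > fit.py <<'E'
from h import *
from scipy.optimize import least_squares
C={n:cam(n) for n in("top","scene")}
def un(n,pts):
    x0,y0,s={"t1":(165,125,6),"t2":(320,170,6),"s1":(210,140,4.6),"s2":(90,120,6)}[n]
    return (np.array(pts,float)+.5)/s-.5+[x0,y0]
# pusher
tc=un("t2",[(265,222),(326,181),(375,262),(308,302)]); sc=un("s2",[(308,238),(380,224),(388,272),(320,285)])
for nm,cc in(("top",tc),("scene",sc)):
    P=np.array([pix2z(nm,c,.09) for c in cc]);print(nm,P.round(4).tolist(),P.mean(0).round(4))
    e=np.diff(np.vstack([P,P[:1]]),axis=0);print(np.linalg.norm(e,axis=1).round(4),np.degrees(np.arctan2(e[:,1],e[:,0])).round(1))
# board bolts
b=un("t1",[(101,88),(480,87),(485,548),(100,552)])
P=np.array([pix2z("top",c,.014) for c in b]);print(P.round(4).tolist())
# rod masks
masks={}
for n,(x0,y0,x1,y1) in{"top":(165,168,295,235),"scene":(215,145,308,196)}.items():
    im=cv2.imread(f"pics/{n}0.png");hsv=cv2.cvtColor(im,cv2.COLOR_BGR2HSV)
    m=((hsv[...,1]<55)&(hsv[...,2]>85)).astype(np.uint8);k=np.zeros_like(m);k[y0:y1,x0:x1]=m[y0:y1,x0:x1]
    nl,lab,st,_=cv2.connectedComponentsWithStats(k);i=1+np.argmax(st[1:,4]);k=(lab==i)
    masks[n]=np.argwhere(k)[:,::-1].astype(float);v=im//2;v[k]=(0,255,0)
    cv2.imwrite(f"pics/m_{n}.png",cv2.resize(v[y0-10:y1+10,x0-10:x1+10],None,fx=5,fy=5,interpolation=cv2.INTER_NEAREST))
    print(n,k.sum(),masks[n].min(0),masks[n].max(0))
def curve(s0=0,N=400,s1=None):
    L=.06;A=.15*np.radians(70);T=L+A+.095
    s=np.linspace(s0,T if s1 is None else s1,N);o=np.zeros((N,3))
    a=np.clip((s-L)/.15,0,np.radians(70))
    o[:,0]=np.minimum(s,L)+.15*np.sin(a)+np.maximum(s-L-A,0)*np.cos(np.radians(70))
    o[:,1]=-.15*(1-np.cos(a))-np.maximum(s-L-A,0)*np.sin(np.radians(70))
    return o
POST=curve()[-1]
def world(p,o):  # p: postx,posty,yaw,tiltx,tilty (tilt about world x,y)
    q=(o-POST)@R.from_euler("z",p[2]).as_matrix().T
    q=q@R.from_rotvec([p[3],p[4],0]).as_matrix().T
    return q+[p[0],p[1],.105]
E
cat > fit2.py <<'E'
from fit import *
s1=.06+.15*np.radians(70)+.03
tips={"top":un("t1",[(748,598)])[0],"scene":un("s1",[(66,68)])[0]}
def res(p,detail=False,use=("top","scene")):
    r=[]
    for n in use:
        pr=proj(n,world(p,curve(-.01,500,s1)),C[n])
        M=masks[n]
        d=M[:,None]-pr[None];D=np.hypot(*d.transpose(2,0,1));j=D.argmin(1)
        tg=np.gradient(pr,axis=0);tg/=np.linalg.norm(tg,axis=1)[:,None]
        dd=d[np.arange(len(M)),j];r.append((dd[:,0]*tg[j,1]-dd[:,1]*tg[j,0])/np.sqrt(len(M)))
        r.append(((proj(n,world(p,curve(0,2,.01))[:1],C[n])[0]-tips[n])*.5))
    r.append(np.array(p[3:5])/.03*.05)
    return np.concatenate(r)
if __name__=="__main__":
    bo=pix2z("top",un("t1",[(155,190)])[0],.105)
    tp=pix2z("top",tips["top"],.105);print("tip0",tp)
    v=(tp-bo)[:2];yaw=np.arctan2(v[1],v[0])-np.arctan2(-POST[1],-POST[0])
    for use in(("top","scene"),("top",),("scene",)):
        f=least_squares(res,[bo[0],bo[1],yaw,0,0],kwargs=dict(use=use),x_scale=.01)
        p=f.x;print(use,p.round(4),np.degrees(p[2:]).round(2),f.cost)
        print("tip",world(p,curve(0,2,.01))[0].round(4),[ (proj(n,world(p,curve(0,2,.01))[:1],C[n])[0]-tips[n]).round(2) for n in C])
        if len(use)==2: np.save("rod.npy",p)
E
python3 fit2.py
```

```text
top [[0.5391, -0.2559, 0.09], [0.5553, -0.2798, 0.09], [0.5242, -0.2987, 0.09], [0.5084, -0.2725, 0.09]] [ 0.5318 -0.2767  0.09  ]
[0.0289 0.0364 0.0306 0.0349] [ -55.8 -148.8  121.1   28.3]
scene [[0.528, -0.2975, 0.09], [0.5138, -0.2697, 0.09], [0.5444, -0.2555, 0.09], [0.5573, -0.2814, 0.09]] [ 0.5359 -0.276   0.09  ]
[0.0313 0.0338 0.0289 0.0335] [ 117.    24.8  -63.6 -151.2]
[[0.7054, 0.1849, 0.014], [0.7084, 0.0251, 0.014], [0.5139, 0.0201, 0.014], [0.5102, 0.1802, 0.014]]
top 604 [191. 168.] [290. 228.]
scene 452 [224. 153.] [306. 195.]
tip0 [ 0.49620887 -0.08122395  0.105     ]
('top', 'scene') [ 6.7070e-01  1.6170e-01 -4.6577e+00 -1.1900e-02  2.8000e-03] [-2.6687e+02 -6.8000e-01  1.6000e-01] 1.978181520327889
tip [ 0.4958 -0.0816  0.1084] [array([0.31, 0.22]), array([ 0.22, -0.14])]
('top',) [ 0.6683  0.1616 -4.6491  0.0455 -0.0281] [-266.37    2.61   -1.61] 0.9992570724627657
tip [ 0.4957 -0.0829  0.089 ] [array([0.03, 0.09]), array([0.17, 5.66])]
('scene',) [ 0.6713  0.1614 -4.6572 -0.0083  0.0107] [-266.84   -0.48    0.61] 0.946966391683033
tip [ 0.4965 -0.082   0.1089] [array([ 0.52, -0.1 ]), array([-0.01, -0.13])]
```

```bash
cat >> h.py <<'E'
def to(pos,yaw_deg):
    s=arm.observe();Rc=R.from_rotvec(s["ee_rot"]);y=np.radians(yaw_deg)
    Rt=R.from_matrix(np.array([[np.cos(y),np.sin(y),0],[np.sin(y),-np.cos(y),0],[0,0,-1]]))
    dp=Rc.inv().apply(np.array(pos)-s["position"]);rv=(Rc.inv()*Rt).as_rotvec()
    print("dp",dp.round(4).tolist(),"rot",rv.round(4).tolist());return dp,rv
def st():
    s=arm.observe();m=R.from_rotvec(s["ee_rot"]).as_matrix()
    print("t %.2f"%s["clock"],"pos",s["position"].round(4),"yaw %.2f"%np.degrees(np.arctan2(m[1,0],m[0,0])),"zdir",m[:,2].round(3),"F",s["force"].round(2),"M",s["ft_torque"].round(2),"w %.3f"%s["width"]);return s
E
python3 - <<'E'
from h import *
s=st();m=R.from_rotvec(s["ee_rot"]).as_matrix();K,Rm,t=cam("wrist");print("cam in tool",m.T@(-Rm.T@t-s["position"]),"camz in tool",m.T@Rm.T[:,2])
to([.534,-.2765,.2],29)
E
```

```text
t 0.15 pos [ 0.1969 -0.5928  0.2261] yaw -71.62 zdir [-0.     0.001 -1.   ] F [-0.21  0.09 -0.2 ] M [-0.02 -0.01 -0.04] w 0.999
cam in tool [ 0.00070034 -0.07965217 -0.16050601] camz in tool [-8.54612469e-04  2.95700606e-01  9.55280284e-01]
dp [-0.1938, -0.4196, 0.0263] rot [-0.0009, 0.001, -1.7562]
```

```bash
python3 -m pendant '[{"dp":[-0.04,-0.08,0.005],"rotation":[0,0,-0.17],"fingers":-1},{"dp":[-0.07,-0.14,0.01],"rotation":[0,0,-0.35],"fingers":-1},{"dp":[-0.09,-0.19,0.01],"rotation":[0,0,-0.53],"fingers":-1},{"dp":[-0.11,-0.24,0.015],"rotation":[0,0,-0.7],"fingers":-1},{"dp":[-0.13,-0.28,0.02],"rotation":[0,0,-0.88],"fingers":-1},{"dp":[-0.15,-0.33,0.02],"rotation":[0,0,-1.06],"fingers":-1},{"dp":[-0.17,-0.37,0.02],"rotation":[0,0,-1.23],"fingers":-1},{"dp":[-0.19,-0.41,0.026],"rotation":[0,0,-1.41],"fingers":-1},{"dp":[-0.194,-0.42,0.026],"rotation":[0,0,-1.59],"fingers":-1},{"dp":[-0.194,-0.42,0.026],"rotation":[0,0,-1.756],"fingers":-1},{"dp":[-0.194,-0.42,0.026],"rotation":[0,0,-1.756],"fingers":-1},{"dp":[-0.194,-0.42,0.026],"rotation":[0,0,-1.756],"fingers":-1},{"dp":[-0.194,-0.42,0.026],"rotation":[0,0,-1.756],"fingers":-1}]' 10; python3 - <<'E'
from h import *
st(); c=cam("wrist"); im=arm.get_image("wrist"); cv2.imwrite("pics/w1.png",im); st()
np.save("w1cam.npy",np.array([c[0],c[1],np.tile(c[2],(3,1))]))
E
```

```text
clock: 1.78
position: [0.5341, -0.2764, 0.2003]
ee_rot: [-3.042, -0.782, 0.0]
force: [0.3, 0.2, 0.1]
width: 0.998
t 1.77 pos [ 0.5341 -0.2764  0.2003] yaw 28.84 zdir [-0.001  0.001 -1.   ] F [0.29 0.17 0.08] M [ 0.03 -0.12 -0.02] w 0.998
t 1.82 pos [ 0.5342 -0.2764  0.2004] yaw 28.88 zdir [-0.001  0.001 -1.   ] F [ 0.53  0.03 -0.45] M [-0.01 -0.15 -0.02] w 1.003
```

View pics/w1.png

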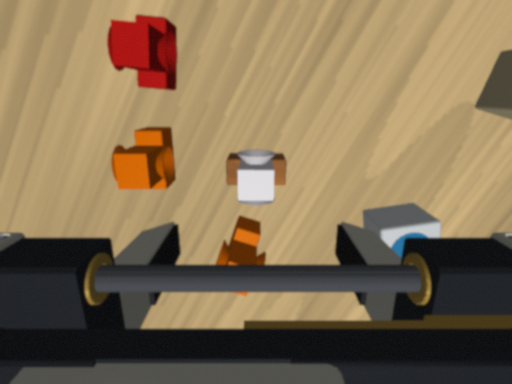

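```bash
python3 - <<'E'
from h import *
im=cv2.imread("pics/w1.png");cv2.imwrite("pics/w1c.png",cv2.resize(im[135:220,205:305],None,fx=7,fy=7,interpolation=cv2.INTER_CUBIC))
E
```

```text
(no output)
```

View pics/w1c.png

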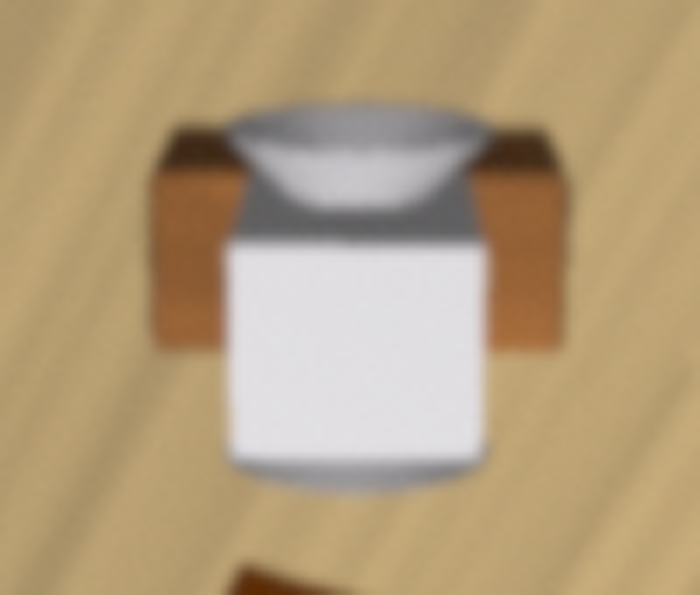

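```bash
python3 - <<'E'
from h import *
a=np.load("w1cam.npy");c=(a[0],a[1],a[2][0])
pts=(np.array([(227,242),(488,242),(484,462),(230,462)])+.5)/7-.5+[205,135]
P=np.array([pix2z("w",p,.09,c) for p in pts]);print(P.round(4),P.mean(0))
e=np.diff(np.vstack([P,P[:1]]),axis=0);print(np.linalg.norm(e,axis=1),np.degrees(np.arctan2(e[:,1],e[:,0])))
f=(np.array([(153,172),(566,172),(562,348),(155,348)])+.5)/7-.5+[205,135]
P=np.array([pix2z("w",p,.04,c) for p in f]);print(P.round(4),P.mean(0))
e=np.diff(np.vstack([P,P[:1]]),axis=0);print(np.linalg.norm(e,axis=1),np.degrees(np.arctan2(e[:,1],e[:,0])))
m=P.mean(0);to([m[0],m[1],.05],29)
E
```

```text
[[ 0.5099 -0.2733  0.09  ]
 [ 0.5404 -0.2565  0.09  ]
 [ 0.5554 -0.2838  0.09  ]
 [ 0.5247 -0.3007  0.09  ]] [ 0.53259564 -0.27857061  0.09      ]
[0.03484147 0.03111172 0.03501732 0.03111859] [  28.77901486  -61.30076929 -151.21096789  118.37547086]
[[ 0.4971 -0.2811  0.04  ]
 [ 0.5538 -0.2499  0.04  ]
 [ 0.5677 -0.275   0.04  ]
 [ 0.5104 -0.3065  0.04  ]] [ 0.53226678 -0.27812786  0.04      ]
[0.06465452 0.02869995 0.06535653 0.02871395] [  28.77595943  -60.93967427 -151.21623917  117.6593202 ]
dp [-0.0025, 0.0008, 0.1504] rot [-0.001, 0.0, -0.0022]
```

```bash
python3 -m pendant '[{"dp":[-0.0025,0.001,0.04],"rotation":[0,0,0],"fingers":-1},{"dp":[-0.0025,0.001,0.09],"rotation":[0,0,0],"fingers":-1},{"dp":[-0.0025,0.001,0.13],"rotation":[0,0,0],"fingers":-1},{"dp":[-0.0025,0.001,0.15],"rotation":[0,0,0],"fingers":-1},{"dp":[-0.0025,0.001,0.15],"rotation":[0,0,0],"fingers":-1},{"dp":[-0.0025,0.001,0.15],"rotation":[0,0,0],"fingers":0.1},{"dp":[-0.0025,0.001,0.15],"rotation":[0,0,0],"fingers":0.4},{"dp":[-0.0025,0.001,0.15],"rotation":[0,0,0],"fingers":1},{"dp":[-0.0025,0.001,0.15],"rotation":[0,0,0],"fingers":1},{"dp":[-0.0025,0.001,0.15],"rotation":[0,0,0],"fingers":1},{"dp":[-0.0025,0.001,0.15],"rotation":[0,0,0],"fingers":1},{"dp":[-0.0025,0.001,0.15],"rotation":[0,0,0],"fingers":1}]' 25; python3 - <<'E'
from h import *
st()
E
```

```text
clock: 3.32
position: [0.5325, -0.2782, 0.0503]
ee_rot: [-3.041, -0.783, 0.0]
force: [-0.1, 0.6, -1.2]
width: 0.369
t 3.33 pos [ 0.5325 -0.2782  0.0503] yaw 28.88 zdir [-0.     0.001 -1.   ] F [-0.15  0.56 -1.19] M [-0.01 -0.26  0.07] w 0.369
```

```bash
python3 - <<'E'
from h import *
to([.4985,-.145,.102],3.1)
E
```

```text
dp [0.0346, -0.1331, -0.0515] rot [-0.0011, 0.0001, 0.4499]
```

```bash
python3 -m pendant '[{"dp":[0,0,-0.02],"rotation":[0,0,0],"fingers":1},{"dp":[0,0,-0.05],"rotation":[0,0,0],"fingers":1},{"dp":[0.005,-0.02,-0.0515],"rotation":[0,0,0.1],"fingers":1},{"dp":[0.01,-0.05,-0.0515],"rotation":[0,0,0.2],"fingers":1},{"dp":[0.02,-0.08,-0.0515],"rotation":[0,0,0.3],"fingers":1},{"dp":[0.03,-0.11,-0.0515],"rotation":[0,0,0.4],"fingers":1},{"dp":[0.0346,-0.133,-0.0515],"rotation":[0,0,0.45],"fingers":1},{"dp":[0.0346,-0.133,-0.0515],"rotation":[0,0,0.45],"fingers":1},{"dp":[0.0346,-0.133,-0.0515],"rotation":[0,0,0.45],"fingers":1},{"dp":[0.0346,-0.133,-0.0515],"rotation":[0,0,0.45],"fingers":1}]'; python3 - <<'E'
from h import *
st()
for n in("wrist","scene","top"):
    c=cam(n); cv2.imwrite(f"pics/{n}2.png",arm.get_image(n))
    if n=="wrist":np.save("w2cam.npy",np.array([c[0],c[1],np.tile(c[2],(3,1))]))
st()
im=cv2.imread("pics/scene2.png")[110:210,140:300];cv2.imwrite("pics/scene2c.png",cv2.resize(im,None,fx=5,fy=5,interpolation=cv2.INTER_CUBIC))
E
```

```text
clock: 4.58
position: [0.4987, -0.1462, 0.1018]
ee_rot: [-3.14, -0.083, 0.001]
force: [0.4, 0.0, -2.4]
width: 0.366
t 4.58 pos [ 0.4987 -0.1462  0.1018] yaw 3.04 zdir [-0.     0.001 -1.   ] F [ 0.44  0.01 -2.45] M [-0.1  -0.12 -0.03] w 0.366
t 4.72 pos [ 0.4986 -0.1458  0.1019] yaw 3.05 zdir [-0.     0.001 -1.   ] F [-0.17  0.51 -2.55] M [-0.07 -0.08 -0.03] w 0.370
```

View pics/wrist2.png

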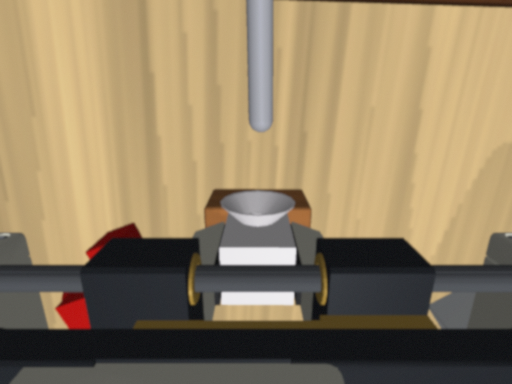

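View pics/scene2c.png

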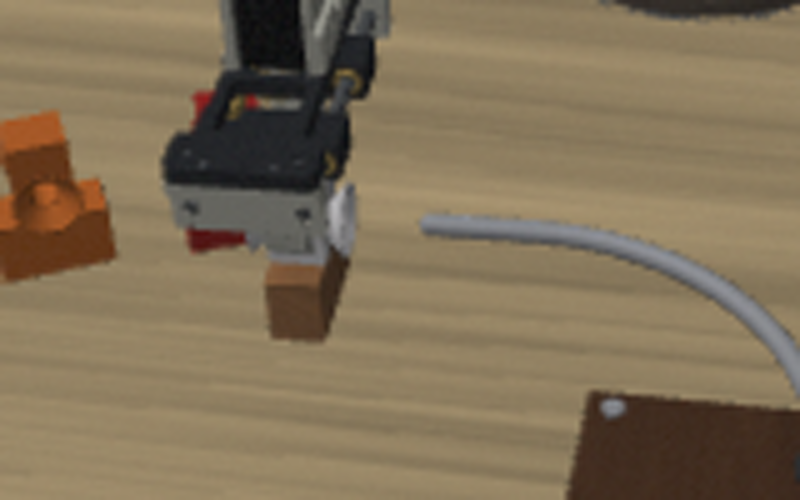

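```bash
python3 - <<'E'
from h import *
import contextlib,io
with contextlib.redirect_stdout(io.StringIO()): from fit2 import *
a=np.load("w2cam.npy");C["w"]=(a[0],a[1],a[2][0])
p=np.load("rod.npy");T=world(p,curve(0,10,.09))
print("rod pts",T[[0,5,9]].round(4).tolist())
s=arm.observe();b=s["position"]+[0,0,.0067];d=np.array([-np.sin(np.radians(3.05)),np.cos(np.radians(3.05)),0]);u=np.array([d[1],-d[0],0])
rim=np.array([b+.025*d+.0205*(np.cos(t)*u+np.array([0,0,np.sin(t)])) for t in np.linspace(0,6.28,60)])
for n,f in(("w","wrist2"),("scene","scene2"),("top","top2")):
    im=cv2.imread(f"pics/{f}.png");k=4
    q=proj(n,T,C[n]);c=q[0].astype(int)
    big=cv2.resize(im,None,fx=k,fy=k,interpolation=cv2.INTER_CUBIC)
    for P,col in((q,(0,0,255)),(proj(n,rim,C[n]),(0,255,0))):
        for v in P: cv2.circle(big,tuple(((v+.5)*k-.5).round().astype(int)),1,col,-1)
    if n=="w":x0,y0,x1,y1=190,90,330,240
    else: x0,y0,x1,y1=c[0]-70,c[1]-50,c[0]+70,c[1]+50
    cv2.imwrite(f"pics/o_{n}.png",big[y0*k:y1*k,x0*k:x1*k])
# tip tri
tw=np.array([260.5,131.5])
print([ (n,v.round(1)) for n,v in [("w",proj("w",T[:1],C["w"])[0])]])
E
```

```text
rod pts [[0.4958, -0.0816, 0.1084], [0.4931, -0.0317, 0.1078], [0.4939, 0.0082, 0.1073]]
[('w', array([258.8, 126.1]))]
```

View pics/o_w.png

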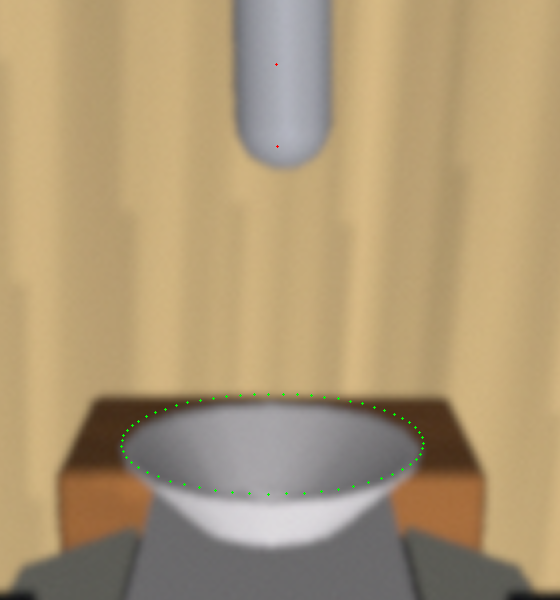

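View pics/o_scene.png

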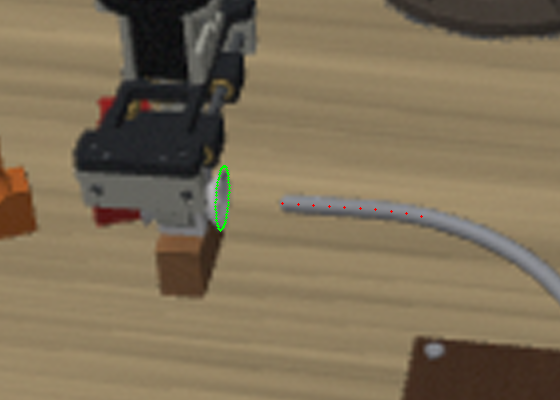

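View pics/o_top.png

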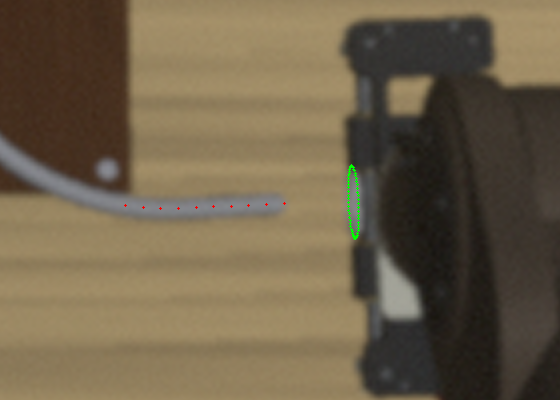

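```bash
python3 - <<'E'
from h import *
im=cv2.imread("pics/scene2.png")[138:190,190:240];cv2.imwrite("pics/z.png",cv2.resize(im,None,fx=11,fy=11,interpolation=cv2.INTER_CUBIC))
p=np.load("rod.npy")
s=arm.observe();b=s["position"]+[0,0,.0067];d=np.array([-np.sin(np.radians(3.05)),np.cos(np.radians(3.05)),0])
f=lambda P:((proj("scene",P)+.5-[190,138])*11-.5).round(0).tolist()
u=np.array([d[1],-d[0],0])
print("rim c",f([b+.025*d]),"rim top/bot",f([b+.025*d+[0,0,.0205],b+.025*d-[0,0,.0205]]), "axis at tip",f([b+.064*d]))
print("foot bottom corners near",f([b+.015*d+.033*u-[0,0,.057],b-.015*d+.033*u-[0,0,.057],b+.015*d+.033*u-[0,0,.017],b-.015*d+.033*u-[0,0,.017]]))
E
```

```text
rim c [[216.0, 170.0]] rim top/bot [[209.0, 101.0], [222.0, 239.0]] axis at tip [[380.0, 181.0]]
foot bottom corners near [[166.0, 443.0], [42.0, 434.0], [152.0, 314.0], [25.0, 305.0]]
```

View pics/z.png

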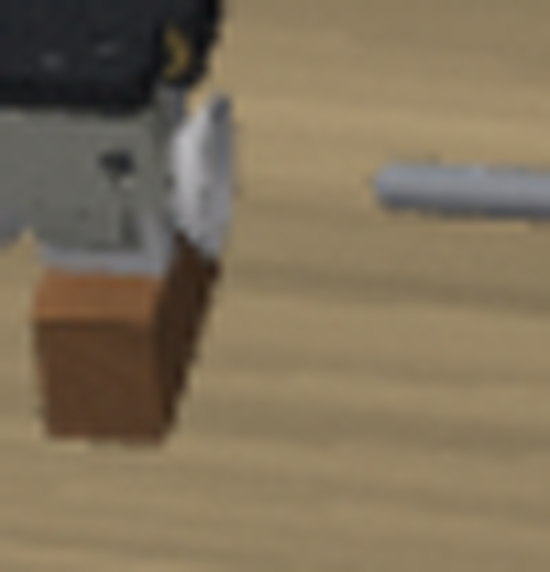

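```bash
python3 -m pendant '[{"dp":[0.0013,-0.012,-0.0008],"rotation":[0,0,0],"fingers":1},{"dp":[0.0013,-0.028,-0.0008],"rotation":[0,0,0],"fingers":1},{"dp":[0.0013,-0.036,-0.0008],"rotation":[0,0,0],"fingers":1},{"dp":[0.0013,-0.04,-0.0008],"rotation":[0,0,0],"fingers":1},{"dp":[0.0013,-0.04,-0.0008],"rotation":[0,0,0],"fingers":1},{"dp":[0.0013,-0.04,-0.0008],"rotation":[0,0,0],"fingers":1}]'; python3 - <<'E'
from h import *
st()
c=cam("wrist");cv2.imwrite("pics/w3.png",arm.get_image("wrist")); cv2.imwrite("pics/s3.png",arm.get_image("scene"))
im=cv2.imread("pics/w3.png")[90:240,190:330];im=cv2.resize(im,None,fx=4,fy=4,interpolation=cv2.INTER_CUBIC);cv2.imwrite("pics/w3c.png",im)
im=cv2.imread("pics/s3.png")[138:190,190:240];cv2.imwrite("pics/s3c.png",cv2.resize(im,None,fx=11,fy=11,interpolation=cv2.INTER_CUBIC))
for i in range(3):st()
E
```

```text
clock: 5.48
position: [0.4978, -0.1062, 0.1027]
ee_rot: [-3.14, -0.083, 0.001]
force: [-0.6, -0.3, -2.1]
width: 0.37
t 5.47 pos [ 0.4978 -0.1062  0.1027] yaw 3.02 zdir [-0.     0.001 -1.   ] F [-0.57 -0.26 -2.06] M [-0.05 -0.02 -0.01] w 0.370
t 5.58 pos [ 0.4978 -0.1062  0.1027] yaw 3.00 zdir [-0.001  0.001 -1.   ] F [ 0.26  0.15 -2.47] M [-0.02 -0.12 -0.01] w 0.369
t 5.58 pos [ 0.4978 -0.1062  0.1027] yaw 3.00 zdir [-0.001  0.001 -1.   ] F [ 0.26  0.15 -2.47] M [-0.02 -0.12 -0.01] w 0.369
t 5.58 pos [ 0.4978 -0.1062  0.1027] yaw 3.00 zdir [-0.001  0.001 -1.   ] F [ 0.26  0.15 -2.47] M [-0.02 -0.12 -0.01] w 0.369
```

View pics/w3c.png

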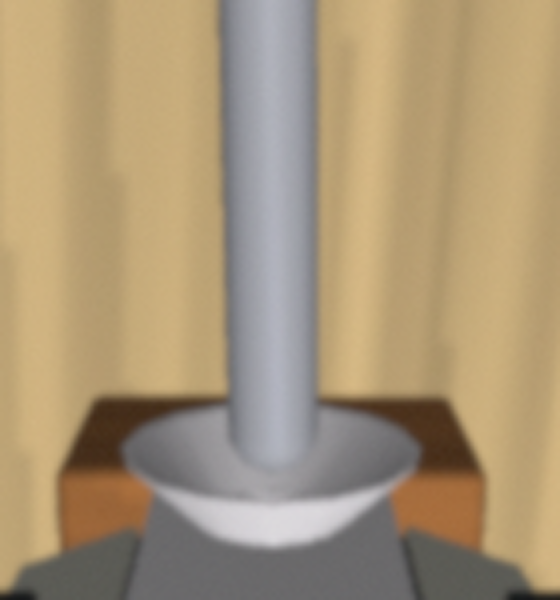

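View pics/s3c.png

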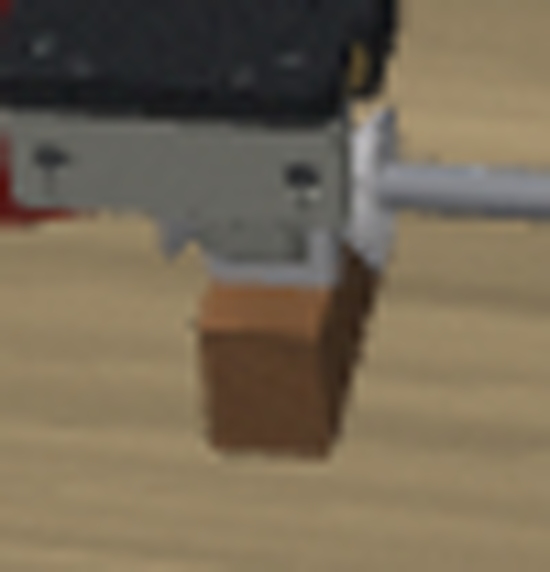

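```bash
python3 -m pendant '[{"dp":[0,-0.003,0],"rotation":[0,0,0],"fingers":1},{"dp":[0,-0.007,0],"rotation":[0,0,0],"fingers":1},{"dp":[0,-0.011,0],"rotation":[0,0,0],"fingers":1},{"dp":[0,-0.015,0],"rotation":[0,0,0],"fingers":1},{"dp":[0,-0.018,0],"rotation":[0,0,0],"fingers":1},{"dp":[0,-0.018,0],"rotation":[0,0,0],"fingers":1}]'; python3 -c "
from h import *
st()"
```

```text
clock: 6.32
position: [0.4968, -0.0879, 0.1027]
ee_rot: [-3.14, -0.083, 0.001]
force: [-0.2, -0.2, -2.0]
width: 0.365
t 6.33 pos [ 0.4968 -0.0879  0.1027] yaw 3.03 zdir [-0.001  0.001 -1.   ] F [-0.18 -0.2  -2.  ] M [ 0.01 -0.1  -0.03] w 0.365
```

```bash
python3 -m pendant '[{"dp":[0,-0.004,0],"rotation":[0,0,0],"fingers":1},{"dp":[0,-0.008,0],"rotation":[0,0,0],"fingers":1},{"dp":[0,-0.012,0],"rotation":[0,0,0],"fingers":1},{"dp":[0,-0.016,0],"rotation":[0,0,0],"fingers":1},{"dp":[0,-0.018,0],"rotation":[0,0,0],"fingers":1},{"dp":[0,-0.018,0],"rotation":[0,0,0],"fingers":1}]'; python3 -c "
from h import *
st()"
```

```text
clock: 7.08
position: [0.4959, -0.0698, 0.1027]
ee_rot: [-3.14, -0.084, 0.001]
force: [-0.7, 0.4, -2.5]
width: 0.367
t 7.08 pos [ 0.4959 -0.0698  0.1027] yaw 3.05 zdir [-0.     0.001 -1.   ] F [-0.73  0.38 -2.46] M [-0.   -0.13  0.03] w 0.367
```

```bash
python3 -m pendant '[{"dp":[0,-0.004,0],"rotation":[0,0,0],"fingers":1},{"dp":[0,-0.008,0],"rotation":[0,0,0],"fingers":1},{"dp":[0,-0.012,0],"rotation":[0,0,0],"fingers":1},{"dp":[0,-0.016,0],"rotation":[0,0,0],"fingers":1},{"dp":[0,-0.020,0],"rotation":[0,0,0],"fingers":1},{"dp":[0,-0.020,0],"rotation":[0,0,0],"fingers":1}]'; python3 -c "
from h import *
st()"
python3 -m pendant '[{"dp":[0,0,-0.0005],"rotation":[0,0,0],"fingers":1},{"dp":[0,0,-0.001],"rotation":[0,0,0],"fingers":1},{"dp":[0,0,-0.001],"rotation":[0,0,0],"fingers":1}]'; python3 -c "
from h import *
st()"
```

```text
clock: 7.82
position: [0.4948, -0.0494, 0.1028]
ee_rot: [-3.139, -0.085, 0.001]
force: [0.2, -0.1, -2.1]
width: 0.371
t 7.83 pos [ 0.4948 -0.0494  0.1028] yaw 3.09 zdir [-0.001  0.001 -1.   ] F [ 0.22 -0.14 -2.13] M [-0.07 -0.1   0.05] w 0.371
clock: 8.2
position: [0.4948, -0.0495, 0.1038]
ee_rot: [-3.14, -0.084, 0.001]
force: [-0.3, 0.1, -2.6]
width: 0.37
t 8.20 pos [ 0.4948 -0.0495  0.1038] yaw 3.08 zdir [-0.001  0.001 -1.   ] F [-0.26  0.11 -2.64] M [-0.04 -0.11  0.02] w 0.370
```

```bash
for i in 1 2; do python3 -m pendant '[{"dp":[0,0,-0.0004],"rotation":[0,0,0],"fingers":1},{"dp":[0,0,-0.0006],"rotation":[0,0,0],"fingers":1},{"dp":[0,0,-0.0006],"rotation":[0,0,0],"fingers":1}]' >/dev/null; python3 -c "
from h import *
st()"; done
```

```text
t 8.57 pos [ 0.4947 -0.0496  0.1044] yaw 3.07 zdir [-0.001  0.001 -1.   ] F [-0.26 -0.02 -2.91] M [-0.01 -0.17  0.03] w 0.369
t 8.95 pos [ 0.4948 -0.0495  0.105 ] yaw 3.08 zdir [-0.001  0.001 -1.   ] F [-0.25 -0.46 -3.66] M [-0.   -0.15 -0.01] w 0.370
```

```bash
for i in 1; do python3 -m pendant '[{"dp":[0,0,-0.0004],"rotation":[0,0,0],"fingers":1},{"dp":[0,0,-0.0006],"rotation":[0,0,0],"fingers":1},{"dp":[0,0,-0.0006],"rotation":[0,0,0],"fingers":1}]' >/dev/null; python3 -c "
from h import *
st()"; done;  python3 -m pendant '[{"dp":[0,0,0.001],"rotation":[0,0,0],"fingers":1},{"dp":[0,0,0.002],"rotation":[0,0,0],"fingers":1},{"dp":[0,0,0.003],"rotation":[0,0,0],"fingers":1},{"dp":[0,0,0.0035],"rotation":[0,0,0],"fingers":1},{"dp":[0,0,0.0035],"rotation":[0,0,0],"fingers":1}]'>/dev/null;python3 -c "
from h import *
st()"
```

```text
t 9.32 pos [ 0.4947 -0.0495  0.1055] yaw 3.08 zdir [-0.001  0.001 -1.   ] F [ 0.11 -0.08 -4.25] M [-0.04 -0.19 -0.01] w 0.368
t 9.95 pos [ 0.4947 -0.0495  0.1021] yaw 3.08 zdir [-0.001  0.001 -1.   ] F [-0.01  0.77 -2.91] M [ 0.   -0.13 -0.02] w 0.364
```

```bash
for i in 1 2 ; do python3 -m pendant '[{"dp":[0,0,0.0008],"rotation":[0,0,0],"fingers":1},{"dp":[0,0,0.0013],"rotation":[0,0,0],"fingers":1},{"dp":[0,0,0.0013],"rotation":[0,0,0],"fingers":1}]' >/dev/null; python3 -c "
from h import *
st()"; done
```

```text
t 10.32 pos [ 0.4947 -0.0495  0.1007] yaw 3.07 zdir [-0.001  0.001 -1.   ] F [ 0.46 -0.99 -1.8 ] M [ 0.   -0.1  -0.02] w 0.364
t 10.70 pos [ 0.4947 -0.0495  0.0993] yaw 3.08 zdir [-0.001  0.001 -1.   ] F [ 1.33 -0.32 -1.45] M [-0.   -0.13 -0.  ] w 0.368
```

```bash
for i in 1 ; do python3 -m pendant '[{"dp":[0,0,0.0005],"rotation":[0,0,0],"fingers":1},{"dp":[0,0,0.001],"rotation":[0,0,0],"fingers":1},{"dp":[0,0,0.001],"rotation":[0,0,0],"fingers":1}]' >/dev/null; python3 -c "
from h import *
st()"; done
python3 -m pendant '[{"dp":[0,0,-0.001],"rotation":[0,0,0],"fingers":1},{"dp":[0,0,-0.002],"rotation":[0,0,0],"fingers":1},{"dp":[0,0,-0.003],"rotation":[0,0,0],"fingers":1},{"dp":[0,0,-0.0037],"rotation":[0,0,0],"fingers":1},{"dp":[0,0,-0.0037],"rotation":[0,0,0],"fingers":1}]'>/dev/null;python3 - <<'E'
from h import *
st();cv2.imwrite("pics/w4.png",arm.get_image("wrist"));cv2.imwrite("pics/s4.png",arm.get_image("scene"))
im=cv2.imread("pics/w4.png")[0:240,130:400];cv2.imwrite("pics/w4c.png",cv2.resize(im,None,fx=2.5,fy=2.5,interpolation=cv2.INTER_CUBIC))
im=cv2.imread("pics/s4.png")[138:200,190:320];cv2.imwrite("pics/s4c.png",cv2.resize(im,None,fx=6,fy=6,interpolation=cv2.INTER_CUBIC))
E
```

```text
t 11.07 pos [ 0.4947 -0.0495  0.0983] yaw 3.08 zdir [-0.001  0.001 -1.   ] F [ 0.57  0.34 -1.47] M [-0.07 -0.04  0.08] w 0.367
t 11.70 pos [ 0.4947 -0.0495  0.1021] yaw 3.08 zdir [-0.001  0.001 -1.   ] F [-0.15 -0.05 -2.48] M [-0.02 -0.11  0.02] w 0.370
```

View pics/w4c.png

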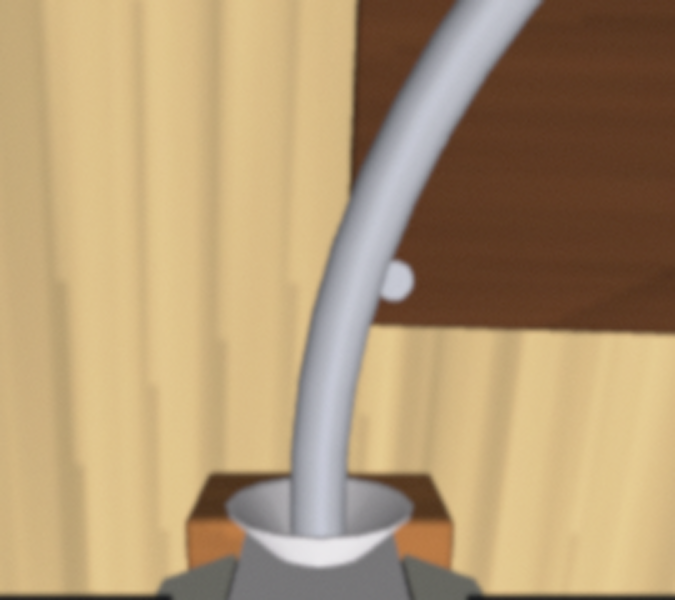

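View pics/s4c.png

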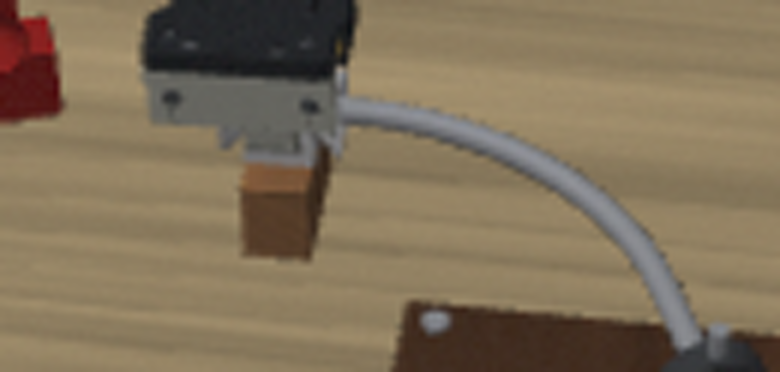

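```bash
cat > fit3.py <<'E'
import contextlib,io
with contextlib.redirect_stdout(io.StringIO()): from fit2 import *
C["wrist"]=cam("wrist")
im=cv2.imread("pics/w4.png");hsv=cv2.cvtColor(im,cv2.COLOR_BGR2HSV)
k=((hsv[...,1]<60)&(hsv[...,2]>90)).astype(np.uint8);k[188:]=0;k[:,:235]=0;k[:,350:]=0
k=cv2.morphologyEx(k,cv2.MORPH_OPEN,np.ones((3,3),np.uint8));k[95:130,287:300]=0
nl,lab,stt,_=cv2.connectedComponentsWithStats(k);k=lab==1+np.argmax(stt[1:,4])
v=im.copy();v[k]=(0,255,0);cv2.imwrite("pics/w4m.png",v)
M=np.argwhere(k)[:,::-1].astype(float);M=M[(M[:,1]<90)|(M[:,1]>135)];masks["wrist"]=M[::3]
S=arm.observe()["position"];bore=S+[0,0,.0067]
W={"top":(.3,1.),"scene":(.3,1.),"wrist":(.5,1.5)}
def dist(n,p,b):
    pr=proj(n,world(p,curve(-.01,500,s1)),C[n])+b;M=masks[n]
    d=M[:,None]-pr[None];D=np.hypot(*d.transpose(2,0,1));j=D.argmin(1)
    tg=np.gradient(pr,axis=0);tg/=np.linalg.norm(tg,axis=1)[:,None]
    dd=d[np.arange(len(M)),j];return dd[:,0]*tg[j,1]-dd[:,1]*tg[j,0]
def res3(q):
    p=q[:5];r=[]
    for i,n in enumerate(("top","scene","wrist")):
        b=q[5+2*i:7+2*i];e=dist(n,p,b);r+=[e/np.sqrt(len(e))/W[n][0],b/W[n][1]]
        if n in tips: r.append((proj(n,world(p,curve(0,2,.01))[:1],C[n])[0]+b-tips[n])/1.)
    c=world(p,curve(0,2,.05));d=c[1]-c[0];x=c[0]+d*(bore[1]-c[0][1])/d[1]
    r.append(np.array([(x[0]-(bore[0]-.0003))/.0005,(x[2]-bore[2])/.0007]))
    r.append(p[3:5]/.02)
    return np.concatenate(r)
if __name__=="__main__":
    f=least_squares(res3,np.r_[np.load("rod.npy"),np.zeros(6)],x_scale=.01)
    p=f.x[:5];print(f.x.round(4),f.cost,np.degrees(p[2:5]))
    for i,n in enumerate(("top","scene","wrist")):print(n,np.std(dist(n,p,f.x[5+2*i:7+2*i])))
    np.save("rod3.npy",p)
    for s in(0,.03,.06,.1,.15,.2,.243,.27,.338): 
        c=world(p,curve(s,2,s+.001));d=c[1]-c[0];print(s,c[0].round(4),"yaw",np.degrees(np.arctan2(d[1],d[0])).round(2),"slope",(d[2]/.001).round(4))
E
python3 fit3.py
```

```text
[ 0.6713  0.1602 -4.659  -0.0106  0.0079 -0.5284  0.2215  0.3015  0.016
 -0.2392  0.2893] 130.90393150552043 [-266.9425157    -0.60503605    0.454942  ]
top 1.41383804922317
scene 1.37314659711977
wrist 7.370949010556273
0 [ 0.4961 -0.0829  0.109 ] yaw 93.06 slope -0.0101
0.03 [ 0.4945 -0.0529  0.1087] yaw 93.06 slope -0.0101
0.06 [ 0.4929 -0.023   0.1084] yaw 92.87 slope -0.0101
0.1 [0.4961 0.0168 0.1079] yaw 77.59 slope -0.012
0.15 [0.5145 0.063  0.1073] yaw 58.49 slope -0.0132
0.2 [0.5471 0.1006 0.1066] yaw 39.39 slope -0.0128
0.243 [0.5837 0.1229 0.1061] yaw 23.07 slope -0.0114
0.27 [0.6085 0.1335 0.1058] yaw 23.06 slope -0.0114
0.338 [0.6711 0.1601 0.105 ] yaw 23.06 slope -0.0114
```

View pics/w4m.png

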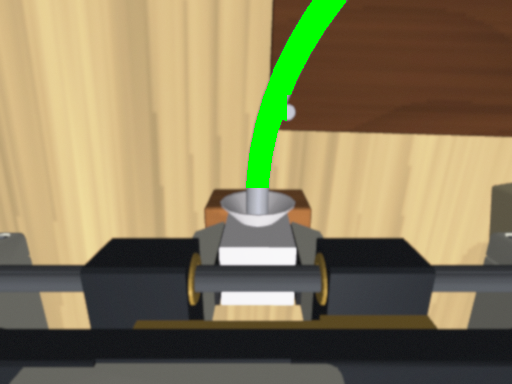

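```bash
cat > plan.py <<'E'
from h import *
import sys
A70=np.radians(70);L=.06;ARC=.15*A70;TT=L+ARC+.095
def cv(s):
    a=np.clip((s-L)/.15,0,A70)
    q=np.array([min(s,L)+.15*np.sin(a)+max(s-L-ARC,0)*np.cos(A70),-.15*(1-np.cos(a))-max(s-L-ARC,0)*np.sin(A70),0]);return q,a
POST,_=cv(TT);p=np.load("rod3.npy")
Rw=R.from_rotvec([p[3],p[4],0])*R.from_euler("z",p[2])
HZ=float(open("hz.txt").read()) # bore height above tcp
def pose(s,lat=0,up=0):
    q,a=cv(s); t=np.array([np.cos(a),-np.sin(a),0]);n=np.array([-np.sin(a),-np.cos(a),0]) # n toward arc centre (guide -y)
    sh=.00037 if L<s<L+ARC else 0
    w=Rw.apply(q+n*(sh+lat)-POST)+[p[0],p[1],.105+up-HZ]; t=Rw.apply(t)
    return w,np.degrees(np.arctan2(t[1],t[0]))-90
def cur():
    s0=st();ss=np.linspace(-.02,.33,3501);P=np.array([pose(x)[0] for x in ss]);d=s0["position"]-P
    # nearest in plane
    i=np.hypot(d[:,0],d[:,1]).argmin();q,a=cv(ss[i]);n=Rw.apply([-np.sin(a),-np.cos(a),0]);t=Rw.apply([np.cos(a),-np.sin(a),0])
    F=s0["force"]-[0,0,-2.4]
    print("s %.4f inward %.2fmm up %.2fmm yawerr? target %.2f | F tan %.2f inward %.2f up %.2f"%(ss[i],d[i]@n*1e3,d[i,2]*1e3,pose(ss[i])[1],F@t,F@n,F[2]));return ss[i]
if __name__=="__main__":
    s=cur()
    lat=float(sys.argv[1])/1e3;up=float(sys.argv[2])/1e3
    for x in sys.argv[3:]:
        w,y=pose(float(x)/1e3,lat,up);print(x,end=" ");to(w,y)
E
echo 0.0067>hz.txt; python3 plan.py 0 0 37 41 45 49 53 57
```

```text
t 11.80 pos [ 0.4947 -0.0495  0.102 ] yaw 3.08 zdir [-0.001  0.001 -1.   ] F [-0.41  0.12 -1.92] M [-0.01 -0.11 -0.04] w 0.368
s 0.0334 inward 0.36mm up 0.12mm yawerr? target 3.06 | F tan 0.13 inward -0.41 up 0.48
37 dp [-0.0004, -0.0036, 0.0002] rot [-0.001, 0.0007, 0.0003]
41 dp [-0.0004, -0.0076, 0.0002] rot [-0.001, 0.0007, 0.0003]
45 dp [-0.0004, -0.0116, 0.0002] rot [-0.001, 0.0007, 0.0003]
49 dp [-0.0004, -0.0156, 0.0003] rot [-0.001, 0.0007, 0.0003]
53 dp [-0.0004, -0.0196, 0.0003] rot [-0.001, 0.0007, 0.0003]
57 dp [-0.0004, -0.0236, 0.0004] rot [-0.001, 0.0007, 0.0003]
```

```bash
python3 -m pendant '[{"dp":[-0.0002,-0.0036,0.0002],"rotation":[0,0,0],"fingers":1},{"dp":[-0.0004,-0.0076,0.0002],"rotation":[0,0,0],"fingers":1},{"dp":[-0.0004,-0.0116,0.0002],"rotation":[0,0,0],"fingers":1},{"dp":[-0.0004,-0.0156,0.0003],"rotation":[0,0,0],"fingers":1},{"dp":[-0.0002,-0.0196,0.0003],"rotation":[0,0,0.01],"fingers":1},{"dp":[-0.0002,-0.0196,0.0003],"rotation":[0,0,0.01],"fingers":1}]'>/dev/null; python3 plan.py 0 0 57 61 65 69 73 77 81
```

```text
t 12.55 pos [ 0.4935 -0.0295  0.1018] yaw 2.53 zdir [-0.001  0.001 -1.   ] F [-1.29 -0.13 -2.95] M [-0.07 -0.06  0.  ] w 0.371
s 0.0534 inward 0.23mm up 0.07mm yawerr? target 3.06 | F tan -0.06 inward -1.29 up -0.55
57 dp [-0.0003, -0.0036, 0.0001] rot [-0.0011, 0.0006, -0.0093]
61 dp [0.0001, -0.0076, 0.0002] rot [-0.0011, 0.0006, -0.0026]
65 dp [0.0001, -0.0116, 0.0002] rot [-0.0011, 0.0006, 0.024]
69 dp [0.0003, -0.0156, 0.0003] rot [-0.0011, 0.0006, 0.0507]
73 dp [0.0005, -0.0195, 0.0003] rot [-0.0011, 0.0007, 0.0774]
77 dp [0.0009, -0.0235, 0.0003] rot [-0.0011, 0.0007, 0.104]
81 dp [0.0013, -0.0275, 0.0004] rot [-0.0011, 0.0007, 0.1307]
```

```bash
python3 -m pendant '[{"dp":[0,-0.0036,0.0001],"rotation":[0,0,0],"fingers":1},{"dp":[0,-0.0076,0.0002],"rotation":[0,0,0.008],"fingers":1},{"dp":[0.0001,-0.0116,0.0002],"rotation":[0,0,0.026],"fingers":1},{"dp":[0.0003,-0.0156,0.0003],"rotation":[0,0,0.051],"fingers":1},{"dp":[0.0005,-0.0195,0.0003],"rotation":[0,0,0.077],"fingers":1},{"dp":[0.0005,-0.0195,0.0003],"rotation":[0,0,0.077],"fingers":1}]'>/dev/null; python3 plan.py 0 0  77 81 85 89 93 97
```

```text
t 13.30 pos [ 0.4931 -0.0095  0.1015] yaw -1.88 zdir [-0.001  0.001 -1.   ] F [ 1.31  0.05 -2.11] M [-0.03 -0.08  0.03] w 0.368
s 0.0734 inward -0.00mm up 0.04mm yawerr? target -2.06 | F tan 0.09 inward 1.30 up 0.29
77 dp [0.0001, -0.0035, 0.0001] rot [-0.0011, 0.0006, 0.0271]
81 dp [0.0002, -0.0075, 0.0001] rot [-0.0011, 0.0006, 0.0538]
85 dp [0.0005, -0.0115, 0.0002] rot [-0.0011, 0.0007, 0.0805]
89 dp [0.0009, -0.0155, 0.0002] rot [-0.0011, 0.0007, 0.1071]
93 dp [0.0013, -0.0194, 0.0003] rot [-0.0011, 0.0007, 0.1338]
97 dp [0.0019, -0.0234, 0.0003] rot [-0.0011, 0.0007, 0.1605]
```

```bash
python3 -m pendant '[{"dp":[0.0002,-0.0035,0.0001],"rotation":[0,0,0.027],"fingers":1},{"dp":[0.0004,-0.0075,0.0001],"rotation":[0,0,0.054],"fingers":1},{"dp":[0.0007,-0.0115,0.0002],"rotation":[0,0,0.080],"fingers":1},{"dp":[0.001,-0.0155,0.0002],"rotation":[0,0,0.107],"fingers":1},{"dp":[0.0015,-0.0194,0.0003],"rotation":[0,0,0.134],"fingers":1},{"dp":[0.0015,-0.0194,0.0003],"rotation":[0,0,0.134],"fingers":1}]'>/dev/null; python3 plan.py 0 0  97 101 105 109 113 117;python3 - <<'E'
from h import *
cv2.imwrite("pics/w5.png",arm.get_image("wrist"))
im=cv2.imread("pics/w5.png")[0:240,130:400];cv2.imwrite("pics/w5c.png",cv2.resize(im,None,fx=2.5,fy=2.5,interpolation=cv2.INTER_CUBIC))
st()
E
```

```text
t 14.05 pos [0.4953 0.0103 0.1013] yaw -9.55 zdir [-0.     0.001 -1.   ] F [-0.51 -0.48 -2.76] M [-0.08 -0.06 -0.05] w 0.373
s 0.0934 inward 0.15mm up -0.00mm yawerr? target -9.70 | F tan -0.56 inward -0.41 up -0.36
97 dp [-0.0001, -0.0035, 0.0] rot [-0.0012, 0.0007, 0.0266]
101 dp [0.0001, -0.0075, 0.0001] rot [-0.0011, 0.0007, 0.0533]
105 dp [0.0003, -0.0115, 0.0001] rot [-0.0011, 0.0007, 0.08]
109 dp [0.0007, -0.0155, 0.0002] rot [-0.0011, 0.0008, 0.1067]
113 dp [0.0012, -0.0194, 0.0003] rot [-0.0011, 0.0008, 0.1333]
117 dp [0.0018, -0.0234, 0.0003] rot [-0.0011, 0.0008, 0.16]
t 14.10 pos [0.4953 0.0099 0.1013] yaw -9.53 zdir [-0.001  0.001 -1.   ] F [-0.37 -0.66 -2.05] M [-0.04 -0.08  0.04] w 0.370
```

View pics/w5c.png

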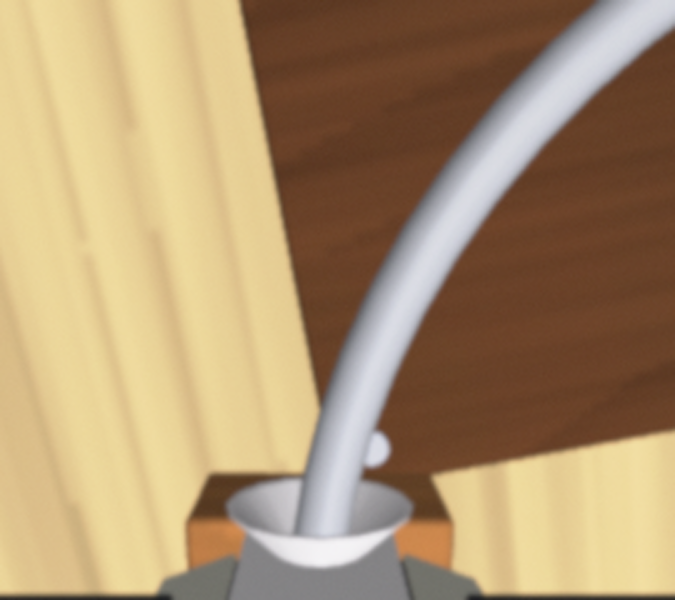

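```bash
python3 -m pendant '[{"dp":[0,-0.0035,0],"rotation":[0,0,0.027],"fingers":1},{"dp":[0.0001,-0.0075,0.0001],"rotation":[0,0,0.053],"fingers":1},{"dp":[0.0003,-0.0115,0.0001],"rotation":[0,0,0.08],"fingers":1},{"dp":[0.0007,-0.0155,0.0002],"rotation":[0,0,0.107],"fingers":1},{"dp":[0.0012,-0.0194,0.0003],"rotation":[0,0,0.133],"fingers":1},{"dp":[0.0018,-0.0234,0.0003],"rotation":[0,0,0.16],"fingers":1},{"dp":[0.0018,-0.0234,0.0003],"rotation":[0,0,0.16],"fingers":1}]'>/dev/null; python3 plan.py 0 0  121 125 129 133 137 141 145
```

```text
t 14.97 pos [0.501  0.0332 0.101 ] yaw -18.69 zdir [-0.     0.001 -1.   ] F [ 1.04 -0.32 -1.4 ] M [-0.01 -0.04  0.03] w 0.371
s 0.1172 inward 0.04mm up -0.01mm yawerr? target -18.79 | F tan 0.02 inward 1.08 up 1.00
121 dp [0.0, -0.0038, 0.0] rot [-0.001, 0.0009, 0.0271]
125 dp [0.0002, -0.0078, 0.0001] rot [-0.001, 0.0009, 0.0537]
129 dp [0.0004, -0.0118, 0.0002] rot [-0.001, 0.0009, 0.0804]
133 dp [0.0008, -0.0157, 0.0002] rot [-0.001, 0.0009, 0.1071]
137 dp [0.0013, -0.0197, 0.0003] rot [-0.001, 0.0009, 0.1337]
141 dp [0.0019, -0.0237, 0.0003] rot [-0.0009, 0.0009, 0.1604]
145 dp [0.0026, -0.0276, 0.0004] rot [-0.0009, 0.001, 0.1871]
```

```bash
python3 -m pendant '[{"dp":[0.0002,-0.0038,-0.0001],"rotation":[0,0,0.027],"fingers":1},{"dp":[0.0005,-0.0078,-0.0002],"rotation":[0,0,0.054],"fingers":1},{"dp":[0.0007,-0.0118,-0.0002],"rotation":[0,0,0.08],"fingers":1},{"dp":[0.0011,-0.0157,-0.0001],"rotation":[0,0,0.107],"fingers":1},{"dp":[0.0016,-0.0197,0],"rotation":[0,0,0.134],"fingers":1},{"dp":[0.0022,-0.0237,0],"rotation":[0,0,0.16],"fingers":1},{"dp":[0.0022,-0.0237,0],"rotation":[0,0,0.16],"fingers":1}]'>/dev/null; python3 plan.py 0.3 0.3  145 149 153 157 161 165;python3 - <<'E'
from h import *
cv2.imwrite("pics/w6.png",arm.get_image("wrist"))
im=cv2.imread("pics/w6.png")[0:240,130:400];cv2.imwrite("pics/w6c.png",cv2.resize(im,None,fx=2.5,fy=2.5,interpolation=cv2.INTER_CUBIC))
st()
E
```

```text
t 15.85 pos [0.5109 0.0553 0.101 ] yaw -27.85 zdir [-0.     0.001 -1.   ] F [-0.25  0.18 -2.32] M [-0.06 -0.03  0.08] w 0.372
s 0.1415 inward 0.26mm up 0.34mm yawerr? target -28.07 | F tan 0.04 inward -0.31 up 0.08
145 dp [0.0001, -0.0034, 0.0001] rot [-0.001, 0.0009, 0.0272]
149 dp [0.0003, -0.0074, 0.0001] rot [-0.001, 0.0009, 0.0538]
153 dp [0.0005, -0.0114, 0.0002] rot [-0.001, 0.001, 0.0805]
157 dp [0.0009, -0.0154, 0.0003] rot [-0.001, 0.001, 0.1072]
161 dp [0.0014, -0.0193, 0.0003] rot [-0.001, 0.001, 0.1339]
165 dp [0.002, -0.0233, 0.0004] rot [-0.001, 0.001, 0.1605]
t 15.90 pos [0.5108 0.0551 0.101 ] yaw -27.83 zdir [-0.     0.001 -1.   ] F [ 0.02 -0.25 -2.22] M [-0.05 -0.01  0.04] w 0.365
```

View pics/w6c.png

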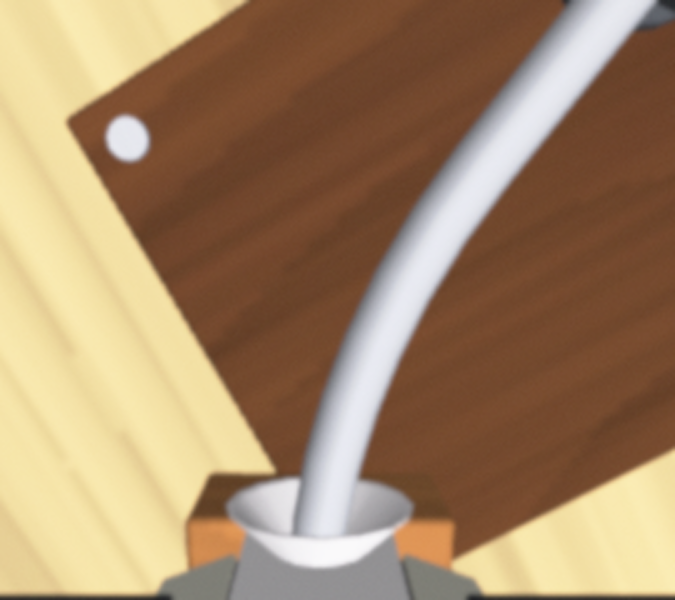

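```bash
python3 -m pendant '[{"dp":[0.0001,-0.0034,0],"rotation":[0,0,0.027],"fingers":1},{"dp":[0.0003,-0.0074,0.0001],"rotation":[0,0,0.054],"fingers":1},{"dp":[0.0005,-0.0114,0.0002],"rotation":[0,0,0.08],"fingers":1},{"dp":[0.0009,-0.0154,0.0003],"rotation":[0,0,0.107],"fingers":1},{"dp":[0.0014,-0.0193,0.0003],"rotation":[0,0,0.134],"fingers":1},{"dp":[0.002,-0.0233,0.0004],"rotation":[0,0,0.16],"fingers":1},{"dp":[0.002,-0.0233,0.0004],"rotation":[0,0,0.16],"fingers":1}]'>/dev/null; python3 plan.py 0.3 0.3  169 173 177 181 185 189
```

```text
t 16.77 pos [0.5236 0.0751 0.1006] yaw -37.00 zdir [-0.     0.001 -1.   ] F [ 0.6   0.35 -2.32] M [-0.06 -0.03  0.05] w 0.369
s 0.1652 inward 0.32mm up 0.27mm yawerr? target -37.13 | F tan 0.64 inward 0.27 up 0.08
169 dp [0.0, -0.0038, 0.0] rot [-0.0008, 0.001, 0.0275]
173 dp [0.0002, -0.0078, 0.0001] rot [-0.0008, 0.001, 0.0542]
177 dp [0.0005, -0.0117, 0.0001] rot [-0.0008, 0.001, 0.0808]
181 dp [0.0008, -0.0157, 0.0002] rot [-0.0008, 0.001, 0.1075]
185 dp [0.0013, -0.0196, 0.0002] rot [-0.0008, 0.001, 0.1342]
189 dp [0.0019, -0.0236, 0.0003] rot [-0.0008, 0.0011, 0.1608]
```

```bash
python3 -m pendant '[{"dp":[0,-0.0038,0],"rotation":[0,0,0.027],"fingers":1},{"dp":[0.0002,-0.0078,0.0001],"rotation":[0,0,0.054],"fingers":1},{"dp":[0.0005,-0.0117,0.0001],"rotation":[0,0,0.081],"fingers":1},{"dp":[0.0008,-0.0157,0.0002],"rotation":[0,0,0.107],"fingers":1},{"dp":[0.0013,-0.0196,0.0002],"rotation":[0,0,0.134],"fingers":1},{"dp":[0.0019,-0.0236,0.0003],"rotation":[0,0,0.16],"fingers":1},{"dp":[0.0019,-0.0236,0.0003],"rotation":[0,0,0.16],"fingers":1}]'>/dev/null; python3 plan.py 0.3 0.3  193 197 201 205 209 213;python3 - <<'E'
from h import *
cv2.imwrite("pics/w7.png",arm.get_image("wrist"))
im=cv2.imread("pics/w7.png")[0:240,130:400];cv2.imwrite("pics/w7c.png",cv2.resize(im,None,fx=2.5,fy=2.5,interpolation=cv2.INTER_CUBIC))
st()
E
```

```text
t 17.65 pos [0.5396 0.0932 0.1003] yaw -46.18 zdir [-0.     0.001 -1.   ] F [-0.51  0.39 -2.04] M [-0.03 -0.04  0.03] w 0.368
s 0.1894 inward 0.20mm up 0.28mm yawerr? target -46.37 | F tan -0.10 inward -0.63 up 0.36
193 dp [0.0002, -0.0036, 0.0] rot [-0.0008, 0.0011, 0.0274]
197 dp [0.0003, -0.0076, 0.0001] rot [-0.0008, 0.0012, 0.054]
201 dp [0.0006, -0.0115, 0.0001] rot [-0.0008, 0.0012, 0.0807]
205 dp [0.001, -0.0155, 0.0002] rot [-0.0008, 0.0012, 0.1074]
209 dp [0.0014, -0.0194, 0.0002] rot [-0.0008, 0.0012, 0.134]
213 dp [0.002, -0.0234, 0.0003] rot [-0.0008, 0.0012, 0.1607]
t 17.70 pos [0.5394 0.0929 0.1003] yaw -46.15 zdir [-0.     0.001 -1.   ] F [-0.17  0.02 -2.73] M [-0.02 -0.03 -0.02] w 0.371
```

View pics/w7c.png

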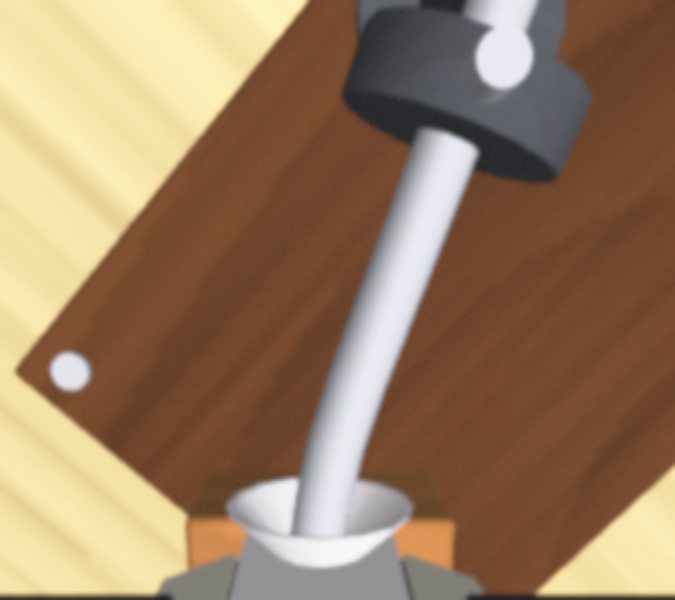

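```bash
python3 - <<'E'
from plan import *
c=cam("wrist");P=pix2z("w",(130+447/2.5,140/2.5),.1115,c);print(P)
ss=np.linspace(.2,.33,1301);Q=np.array([pose(s)[0] for s in ss]);i=np.hypot(*(Q-P)[:,:2].T).argmin();print("collar face s",ss[i],"home s",ss[i]-.025)
E
python3 -m pendant '[{"dp":[0.0001,-0.0036,0],"rotation":[0,0,0.027],"fingers":1},{"dp":[0.0003,-0.0076,0.0001],"rotation":[0,0,0.054],"fingers":1},{"dp":[0.0006,-0.0115,0.0001],"rotation":[0,0,0.081],"fingers":1},{"dp":[0.001,-0.0155,0.0002],"rotation":[0,0,0.107],"fingers":1},{"dp":[0.0014,-0.0194,0.0002],"rotation":[0,0,0.134],"fingers":1},{"dp":[0.002,-0.0234,0.0003],"rotation":[0,0,0.16],"fingers":1},{"dp":[0.002,-0.0234,0.0003],"rotation":[0,0,0.16],"fingers":1}]'>/dev/null; python3 plan.py 0.2 0.3  217 221 225 229 233 237 241 245 249
```

```text
[0.62613461 0.14263831 0.1115    ]
collar face s 0.2898 home s 0.2648
t 18.57 pos [0.558 0.108 0.1  ] yaw -55.33 zdir [-0.     0.001 -1.   ] F [-0.79  0.1  -2.01] M [ 0.04 -0.03  0.03] w 0.375
s 0.2132 inward 0.27mm up 0.26mm yawerr? target -55.46 | F tan -0.60 inward -0.53 up 0.39
217 dp [-0.0, -0.0038, 0.0] rot [-0.0007, 0.0012, 0.0276]
221 dp [0.0002, -0.0078, 0.0001] rot [-0.0007, 0.0012, 0.0542]
225 dp [0.0004, -0.0118, 0.0001] rot [-0.0007, 0.0012, 0.0809]
229 dp [0.0008, -0.0157, 0.0002] rot [-0.0007, 0.0012, 0.1076]
233 dp [0.0013, -0.0197, 0.0002] rot [-0.0007, 0.0012, 0.1342]
237 dp [0.0019, -0.0236, 0.0003] rot [-0.0006, 0.0012, 0.1609]
241 dp [0.0026, -0.0275, 0.0003] rot [-0.0006, 0.0012, 0.1876]
245 dp [0.003, -0.0315, 0.0004] rot [-0.0006, 0.0012, 0.2026]
249 dp [0.0038, -0.0355, 0.0004] rot [-0.0006, 0.0012, 0.2026]
```

```bash
python3 -m pendant '[{"dp":[0,-0.0038,0],"rotation":[0,0,0.027],"fingers":1},{"dp":[0.0002,-0.0078,0.0001],"rotation":[0,0,0.054],"fingers":1},{"dp":[0.0004,-0.0118,0.0001],"rotation":[0,0,0.081],"fingers":1},{"dp":[0.0008,-0.0157,0.0002],"rotation":[0,0,0.107],"fingers":1},{"dp":[0.0013,-0.0197,0.0002],"rotation":[0,0,0.133],"fingers":1},{"dp":[0.0019,-0.0236,0.0003],"rotation":[0,0,0.157],"fingers":1},{"dp":[0.0025,-0.0275,0.0003],"rotation":[0,0,0.18],"fingers":1},{"dp":[0.0025,-0.0275,0.0003],"rotation":[0,0,0.18],"fingers":1}]'>/dev/null; python3 plan.py 0 0.3  243 245 248 251 254 257 260;python3 - <<'E'
from h import *
cv2.imwrite("pics/w8.png",arm.get_image("wrist"))
im=cv2.imread("pics/w8.png")[0:240,130:400];cv2.imwrite("pics/w8c.png",cv2.resize(im,None,fx=2.5,fy=2.5,interpolation=cv2.INTER_CUBIC))
st()
E
```

```text
t 19.57 pos [0.5823 0.1218 0.0997] yaw -65.66 zdir [ 0.     0.001 -1.   ] F [-1.18 -0.58 -1.54] M [-0.04 -0.01 -0.05] w 0.369
s 0.2413 inward 0.11mm up 0.31mm yawerr? target -66.20 | F tan -1.33 inward 0.06 up 0.86
243 dp [-0.0001, -0.0017, 0.0] rot [-0.0007, 0.0012, 0.0207]
245 dp [-0.0004, -0.0037, 0.0001] rot [-0.0007, 0.0012, 0.0224]
248 dp [-0.0003, -0.0067, 0.0001] rot [-0.0007, 0.0012, 0.0224]
251 dp [-0.0003, -0.0097, 0.0001] rot [-0.0007, 0.0012, 0.0224]
254 dp [-0.0002, -0.0127, 0.0002] rot [-0.0007, 0.0012, 0.0224]
257 dp [-0.0001, -0.0157, 0.0002] rot [-0.0007, 0.0012, 0.0224]
260 dp [-0.0001, -0.0187, 0.0002] rot [-0.0007, 0.0012, 0.0224]
t 19.62 pos [0.5821 0.1217 0.0997] yaw -65.64 zdir [-0.     0.001 -1.   ] F [-0.19 -0.72 -1.74] M [0.02 0.02 0.  ] w 0.367
```

View pics/w8c.png

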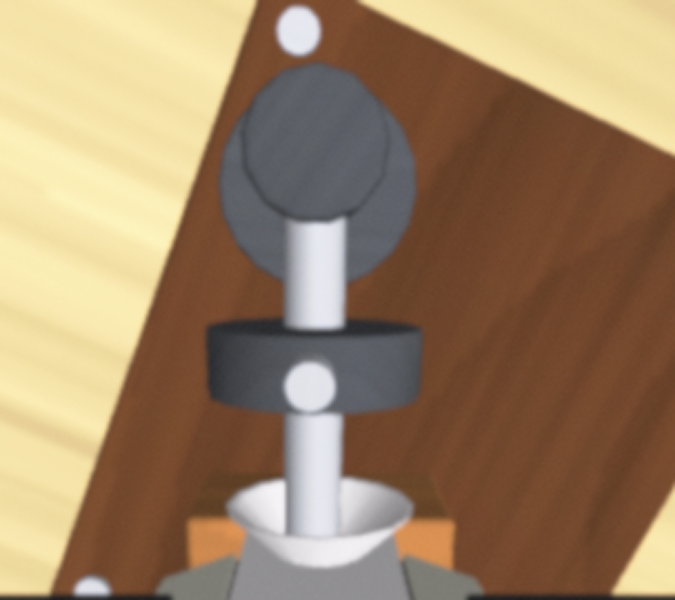

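```bash
python3 -m pendant '[{"dp":[-0.0004,-0.0017,-0.0001],"rotation":[0,0,0.015],"fingers":1},{"dp":[-0.0008,-0.0037,-0.0002],"rotation":[0,0,0.022],"fingers":1},{"dp":[-0.0011,-0.0067,-0.0002],"rotation":[0,0,0.022],"fingers":1},{"dp":[-0.0011,-0.0097,-0.0002],"rotation":[0,0,0.022],"fingers":1},{"dp":[-0.0011,-0.0127,-0.0002],"rotation":[0,0,0.022],"fingers":1},{"dp":[-0.0011,-0.0127,-0.0002],"rotation":[0,0,0.022],"fingers":1}]'>/dev/null; python3 plan.py -0.8 0.5  257 260 263 266;python3 - <<'E'
from h import *
cv2.imwrite("pics/w9.png",arm.get_image("wrist"))
im=cv2.imread("pics/w9.png")[0:240,130:400];cv2.imwrite("pics/w9c.png",cv2.resize(im,None,fx=2.5,fy=2.5,interpolation=cv2.INTER_CUBIC))
st()
E
```

```text
t 20.38 pos [0.5935 0.1281 0.0999] yaw -66.89 zdir [ 0.     0.001 -1.   ] F [-0.14 -0.46 -2.5 ] M [-0.02 -0.    0.02] w 0.367
s 0.2540 inward -0.87mm up 0.62mm yawerr? target -66.94 | F tan -0.31 inward 0.36 up -0.10
257 dp [0.0001, -0.003, 0.0002] rot [-0.0007, 0.0012, 0.0009]
260 dp [0.0001, -0.006, 0.0002] rot [-0.0007, 0.0012, 0.0009]
263 dp [0.0001, -0.009, 0.0002] rot [-0.0007, 0.0012, 0.0009]
266 dp [0.0001, -0.012, 0.0003] rot [-0.0007, 0.0012, 0.0009]
t 20.43 pos [0.5933 0.128  0.0998] yaw -66.89 zdir [-0.     0.001 -1.   ] F [-0.52 -0.08 -2.78] M [0.05 0.01 0.  ] w 0.371
```

View pics/w9c.png

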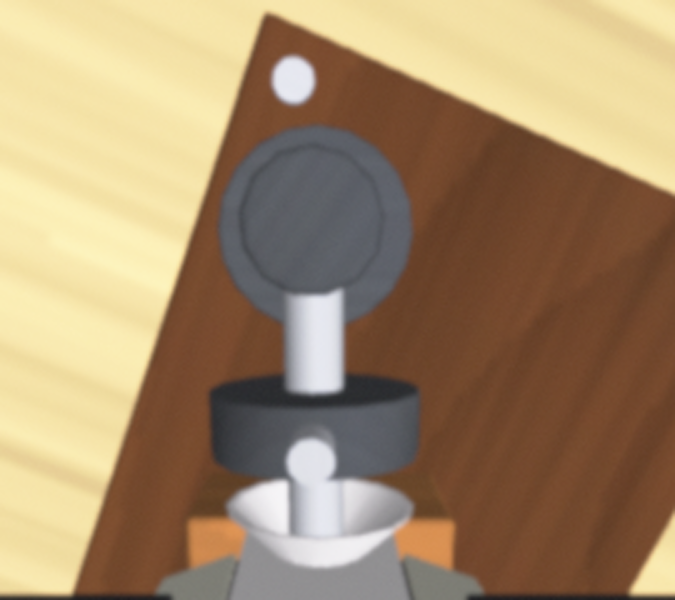

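```bash
python3 -m pendant '[{"dp":[-0.0003,-0.003,0.0001],"rotation":[0,0,0],"fingers":1},{"dp":[-0.0003,-0.005,0.0001],"rotation":[0,0,0],"fingers":1},{"dp":[-0.0003,-0.007,0.0001],"rotation":[0,0,0],"fingers":1},{"dp":[-0.0003,-0.008,0.0001],"rotation":[0,0,0],"fingers":1},{"dp":[-0.0003,-0.008,0.0001],"rotation":[0,0,0],"fingers":1}]'>/dev/null; python3 -c "
from plan import *
cur()"
for i in 1 2; do python3 -m pendant '[{"dp":[0,-0.0008,0],"rotation":[0,0,0],"fingers":1},{"dp":[0,-0.0015,0],"rotation":[0,0,0],"fingers":1},{"dp":[0,-0.0015,0],"rotation":[0,0,0],"fingers":1}]'>/dev/null; python3 -c "
from plan import *
cur()"; done
```

```text
t 21.05 pos [0.6005 0.1314 0.0997] yaw -66.89 zdir [-0.     0.001 -1.   ] F [-0.41  0.72 -2.75] M [-0.01 -0.03  0.03] w 0.370
s 0.2618 inward -1.17mm up 0.54mm yawerr? target -66.94 | F tan -0.09 inward -0.82 up -0.35
t 21.43 pos [0.602  0.132  0.0997] yaw -66.89 zdir [-0.     0.001 -1.   ] F [-0.19 -0.06 -2.27] M [-0.01  0.01  0.02] w 0.370
s 0.2634 inward -1.17mm up 0.56mm yawerr? target -66.94 | F tan -0.20 inward -0.02 up 0.13
t 21.80 pos [0.6034 0.1326 0.0997] yaw -66.90 zdir [-0.     0.001 -1.   ] F [ 0.43 -0.09 -1.92] M [ 0.01  0.03 -0.03] w 0.367
s 0.2649 inward -1.17mm up 0.58mm yawerr? target -66.94 | F tan 0.36 inward 0.26 up 0.48
```

```bash
for i in 1 2 3; do python3 -m pendant '[{"dp":[0,-0.0006,0],"rotation":[0,0,0],"fingers":1},{"dp":[0,-0.001,0],"rotation":[0,0,0],"fingers":1},{"dp":[0,-0.001,0],"rotation":[0,0,0],"fingers":1}]'>/dev/null; python3 -c "
from plan import *
cur()"; done
```

```text
t 22.18 pos [0.6036 0.1327 0.0995] yaw -66.90 zdir [-0.001  0.001 -1.   ] F [-4.16 -1.61 -0.59] M [-0.29  0.9   0.07] w 0.368
s 0.2652 inward -1.21mm up 0.41mm yawerr? target -66.94 | F tan -4.48 inward -0.14 up 1.81
t 22.55 pos [0.6036 0.1328 0.0994] yaw -66.89 zdir [-0.003  0.    -1.   ] F [-6.8  -2.18  1.72] M [-0.42  1.3   0.14] w 0.369
s 0.2652 inward -1.23mm up 0.26mm yawerr? target -66.94 | F tan -7.16 inward -0.63 up 4.12
t 22.93 pos [0.6036 0.1328 0.0993] yaw -66.89 zdir [-0.005 -0.001 -1.   ] F [-7.9  -2.07  2.87] M [-0.42  1.35  0.1 ] w 0.371
s 0.2652 inward -1.24mm up 0.13mm yawerr? target -66.94 | F tan -8.14 inward -1.15 up 5.27
```

```bash
python3 -m pendant '[{"dp":[0,0,0],"rotation":[0,0,0],"fingers":1},{"dp":[0,-0.0002,0.0005],"rotation":[0,0,0],"fingers":1},{"dp":[0,-0.0002,0.001],"rotation":[0,0,0],"fingers":1},{"dp":[0,-0.0002,0.001],"rotation":[0,0,0],"fingers":1}]'>/dev/null; python3 - <<'E'
from plan import *
cur()
for n,f in(("wrist","w10"),("scene","s10")):cv2.imwrite(f"pics/{f}.png",arm.get_image(n))
im=cv2.imread("pics/w10.png")[60:240,130:400];cv2.imwrite("pics/w10c.png",cv2.resize(im,None,fx=2.5,fy=2.5,interpolation=cv2.INTER_CUBIC))
im=cv2.imread("pics/s10.png")[140:270,240:370];cv2.imwrite("pics/s10c.png",cv2.resize(im,None,fx=4.5,fy=4.5,interpolation=cv2.INTER_CUBIC))
cur()
E
```

```text
t 23.43 pos [0.6036 0.1327 0.0982] yaw -66.89 zdir [-0.005 -0.001 -1.   ] F [-3.78 -2.    0.85] M [-0.35  0.98  0.03] w 0.373
s 0.2651 inward -1.24mm up -0.96mm yawerr? target -66.94 | F tan -4.30 inward 0.38 up 3.25
t 23.52 pos [0.6035 0.1328 0.0982] yaw -66.89 zdir [-0.006 -0.001 -1.   ] F [-5.06 -1.53  0.29] M [-0.34  1.02  0.09] w 0.369
s 0.2651 inward -1.28mm up -0.96mm yawerr? target -66.94 | F tan -5.29 inward -0.55 up 2.69
```

View pics/w10c.png

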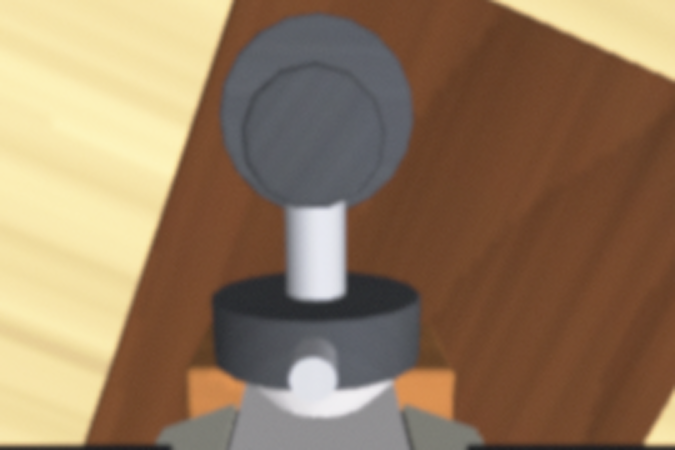

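View pics/s10c.png

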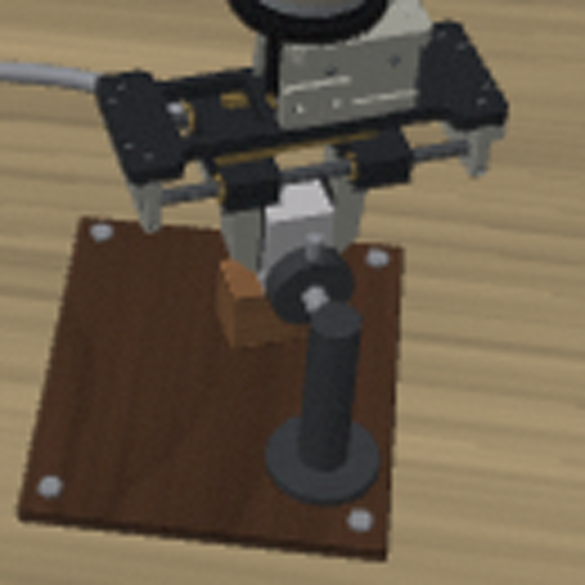

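```bash
python3 -m pendant '[{"dp":[0,0,0.0005],"rotation":[0,0,0],"fingers":1},{"dp":[0,0,0.0007],"rotation":[0,0,0],"fingers":1},{"dp":[0,0,0.0007],"rotation":[0,0,0],"fingers":1}]' 5 >/dev/null; python3 - <<'E'
from plan import *
cur()
E
python3 -m pendant '[{"dp":[0,0,0],"rotation":[0,0,0],"fingers":0.2},{"dp":[0,0,0],"rotation":[0,0,0],"fingers":0},{"dp":[0,0,0],"rotation":[0,0,0],"fingers":-0.3},{"dp":[0,0,0],"rotation":[0,0,0],"fingers":-0.5},{"dp":[0,0,0],"rotation":[0,0,0],"fingers":-0.5}]'; python3 - <<'E'
from plan import *
cur()
for n,f in(("wrist","w11"),("scene","s11")):cv2.imwrite(f"pics/{f}.png",arm.get_image(n))
im=cv2.imread("pics/w11.png")[60:320,130:400];cv2.imwrite("pics/w11c.png",cv2.resize(im,None,fx=2.2,fy=2.2,interpolation=cv2.INTER_CUBIC))
im=cv2.imread("pics/s11.png")[140:270,240:370];cv2.imwrite("pics/s11c.png",cv2.resize(im,None,fx=4.5,fy=4.5,interpolation=cv2.INTER_CUBIC))
E
```

```text
t 23.90 pos [0.6036 0.1328 0.0975] yaw -66.89 zdir [-0.005 -0.001 -1.   ] F [-4.49 -0.61  0.13] M [-0.21  0.73  0.06] w 0.366
s 0.2652 inward -1.24mm up -1.65mm yawerr? target -66.94 | F tan -4.40 inward -1.18 up 2.53
clock: 24.52
position: [0.6037, 0.1328, 0.0975]
ee_rot: [2.619, -1.73, -0.006]
force: [-0.5, 0.2, 0.0]
width: 0.741
t 24.52 pos [0.6037 0.1328 0.0975] yaw -66.89 zdir [-0.005 -0.001 -1.   ] F [-0.5   0.21  0.05] M [0.02 0.04 0.  ] w 0.741
s 0.2653 inward -1.23mm up -1.59mm yawerr? target -66.94 | F tan -0.41 inward -0.37 up 2.45
```

View pics/w11c.png

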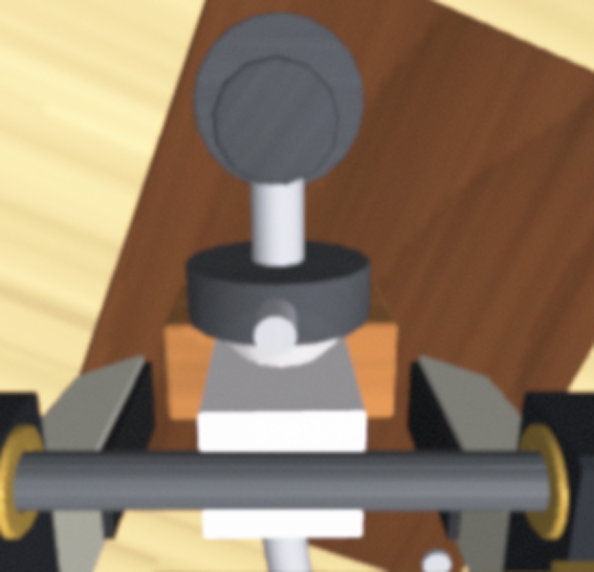

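View pics/s11c.png

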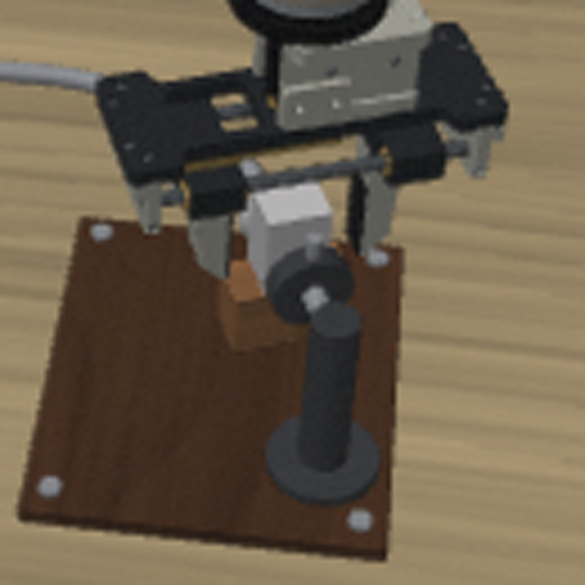

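```bash
python3 -m pendant '[{"dp":[0,0,0],"rotation":[0,0,0],"fingers":-0.9},{"dp":[0,0,-0.01],"rotation":[0,0,0],"fingers":-0.9},{"dp":[0,0,-0.03],"rotation":[0,0,0],"fingers":-0.9},{"dp":[0,0,-0.07],"rotation":[0,0,0],"fingers":-0.9},{"dp":[0,0,-0.11],"rotation":[0,0,0],"fingers":-0.9},{"dp":[0,0,-0.15],"rotation":[0,0,0],"fingers":-0.9},{"dp":[0,0,-0.15],"rotation":[0,0,0],"fingers":-0.9},{"dp":[0,0,-0.15],"rotation":[0,0,0],"fingers":-0.9},{"dp":[0,0,-0.15],"rotation":[0,0,0],"fingers":-0.9},{"dp":[0,0,-0.15],"rotation":[0,0,0],"fingers":-0.9}]'; python3 - <<'E'
from plan import *
for n,f in(("wrist","w12"),("scene","s12")):cv2.imwrite(f"pics/{f}.png",arm.get_image(n))
im=cv2.imread("pics/s12.png")[140:270,240:370];cv2.imwrite("pics/s12c.png",cv2.resize(im,None,fx=4.5,fy=4.5,interpolation=cv2.INTER_CUBIC))
E
```

```text
clock: 25.88
position: [0.604, 0.1328, 0.2465]
ee_rot: [2.617, -1.729, -0.008]
force: [-0.3, -0.6, 0.3]
width: 0.951
```

View pics/w12.png

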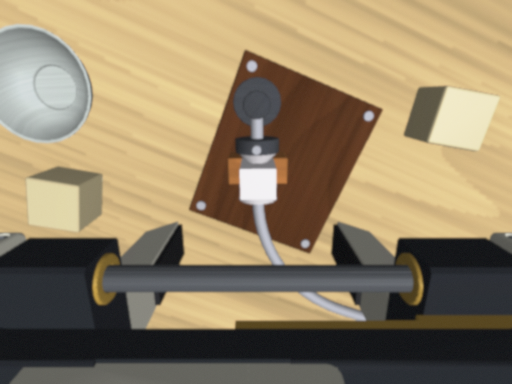

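View pics/s12c.png

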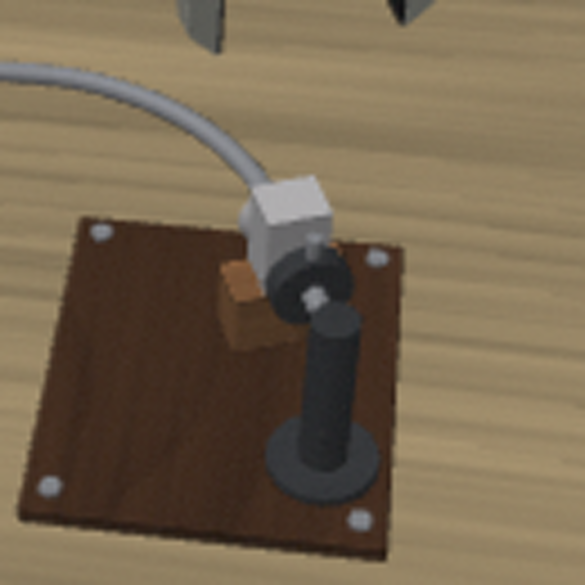

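```bash
python3 - <<'E'
import cv2
im=cv2.imread("pics/w12.png")[120:215,215:305];cv2.imwrite("pics/w12c.png",cv2.resize(im,None,fx=6,fy=6,interpolation=cv2.INTER_CUBIC))
E
```

```text
(no output)
```

View pics/w12c.png

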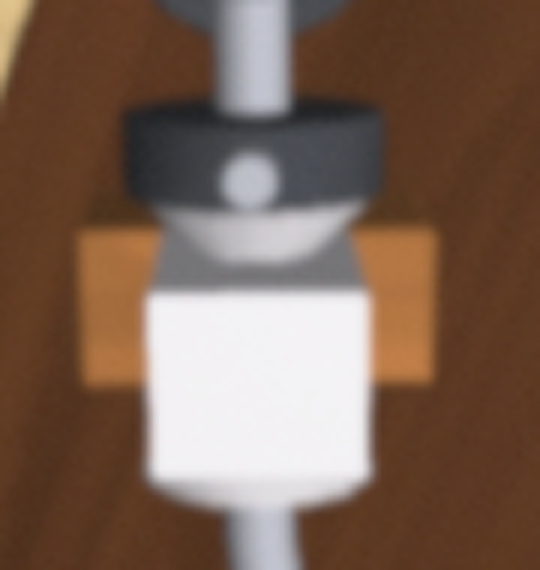

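The close-up shows the bell rim right on the collar, with no gap, and the pusher upright and square to the rod. I'm handing it in.

```bash
python3 -c "
from cell import arm
print(arm.sign_off())"
```

```text
the job is handed in; nothing more can be done
None
```

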